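Send a specimen jar down the gravity transfer rail with the spring-centred release toggle

ROBOT

A 6-joint arm with a two-finger parallel gripper is mounted at the origin on a cart in front of the work surface, level with it; the furniture and walls round the work are solid. World frame = base frame: x ahead of the robot, y to its left, z up, the work surface at z = 0. Lengths are in m, angles in rad, forces in N, time in s.
With the tool pointing down it reaches from about 0.375 to 0.975 m from the base axis. Payload 3.8 kg.
Tool frame: the origin (TCP) lies at the very end of the fingers, on their centre line; the grasp point (between the pads) lies 19 mm behind it; x points along the fingers, z is the direction in which the jaws open and shut, and the axes are right-handed (so a half turn about x gives the same grasp; the last joint's range is limited). The gripper opens to 88 mm and grips with 3 to 60 N. Pads are 18 mm wide; open, the fingers measure 123 mm over their backs; the gripper's body (75 mm by 187 mm) begins 45 mm behind the grasp point.
Start: joints at [1.121, 0.264, 1.604, -0, 1.274, -0.037], TCP at [0.271, 0.618, 0.215] pointing down, gripper open.
Joint ranges: [-2.63, 2.63], [-0.94, 2.18], [0.31, 2.57], [-1.31, 4.45], [0, 2.66], [-2.55, 2.55]. Speed limits (rad/s): [2.57, 2.57, 3.14, 3.14, 3.14, 3.14].

INTERFACE

Orientations are given as a unit quaternion [w, x, y, z].
In Python, from bench import bot, get_image, look_for gives the robot as it stands. The module is installed in compiled form; this text tells all that it offers.
- The arm moves only by the tool drive_tool, never from a script. Its argument "targets" is a list of rows, each a list of 2 entries, a list of its own where there are three numbers: the shift along the world's x, y, z in mm, then the turn, a rotation vector about the world's x, y, z in degrees. In form: [[[dx, dy, dz], [rx, ry, rz]], ...]. A call has 1 to 10 rows; each row is the pose to reach, as a shift and turn from the pose measured when the call began; what a row does not reach only later rows make up. A row lasts 1/12 s, in which the tool goes at most 41.7 mm and 7.16 degrees, less where a joint would pass 70% of its speed; a pose out of reach is approached as far as the arm can. A call with a gripper value outside its range is refused whole. "gripper" is the closure, from 0 (fully open) to 1 (shut), set as the call begins (left out, the last holds). The fingers move at their own pace and stop on an object; the grip force is fixed at half the most. Time passes only in rows, so rows that repeat a pose let the fingers close. It gives the time, the measured TCP pose, the force and the opening at its end, in the units of the state.
- bot.get_obs(): the state, without advancing time (a new reading comes with each control period).
- get_image(name): name is "scene" or "top" or "wrist"; returns a dict with "pixels" (384x512x3 uint8, blue, green, red), "fovy" (degrees; the focal length in pixels is half the picture's height over the tangent of half this angle, whatever the lens; pixels are square), "cx", "cy" (the principal point, pixels), "T" (4x4, takes a point from camera to world coordinates); the wrist camera has in their place "mount" (4x4, takes a point from camera to tool coordinates, whose origin is the TCP and whose axes are the tool frame's). Camera axes: x right, y up, looking along -z (the intrinsics and any distortion apply to the point x, -y, -z); pixel columns grow to the right and rows downward; lengths in m; the calibration is good to about 2 mm. The wrist camera is an equidistant fisheye: a pixel r from the principal point sees the ray r / f radians off the axis. A picture is of the moment at which its call begins: read the wrist's pose just before it. There is no depth.
- bot.finish_job(): hands the job in, once; it reports no verdict.
Trained networks look in the newest picture that a camera, given by its name, has taken for a name from the list of things; names that differ only in an ending like _2 or _b are one class to them, and where a whole thing is asked for, a point or a joint stands for the part that bears it (a point fixed in the world has none). Each returns a list of dicts, best first, with "p" (0 to 1); they miss things now and then, are a little off and sometimes report something else, mostly with a low value. They report only what shows in the picture. A call takes as long as a camera call. They do not tell look-alikes from the thing itself.
- look_for(camera, thing): "point" ([column, row] as shares, 0 to 1, of the picture: columns of its width, rows of its height, amid what is visible of it).
The state is a dict: "clock": time; "qpos": joint angles; "dq": joint speeds; "effort": joint torques, N m; "ee_pos": TCP position; "ee_rot": TCP orientation; "force": force on the tool from outside, world axes, zero at the start; "wrist_torque": the same for the moment, N m; "finger_gap": finger opening in m.
Only numpy, scipy, OpenCV 4.12 (cv2) and the standard library are available. Lean on these libraries where they do the work, as an engineer would, in place of code of your own. Each camera call takes 0.05 s, during which the arm holds its last target.

TASK

Stand the larger specimen jar upright in the round cup of the cup carriage waiting at the near, upper end of its rail on the transfer station. Then push the station's spring-centred toggle sideways towards that carriage, keep it pushed over until the carriage has rolled all the way down to its far end stop, and let the toggle spring back upright. The jar must stay standing in the cup; the other carriage (with the rectangular tray) must stay waiting at its upper end, and the smaller jar stays where it is.

Things in the scene. Friction and masses are not known exactly. Their poses are not given: they have to be found in the camera images.
- jar_centre (a point): centre (36 mm above its underside) of the larger specimen jar: upright cylinder with a screw lid, 54 mm diameter, 72 mm tall, about 70 g; stands on the worktop, to the left or to the right of the station (the smaller jar on the other side). z axis up along the jar. Mind the tall drawer unit whose near corner is at about x = 0.60, y = -0.20 m: pass it with the hand within 0.5 m of the base axis
- small_jar_centre (a point): centre (28 mm up) of the smaller specimen jar, 44 mm diameter, 56 mm tall: a bystander, leave it standing where it is
- station: fixed station on a 250 (x) x 300 (y) mm base plate, yawed up to 0.25 rad; origin: centre of its underside. x runs downhill along its rails, away from the robot; y to the left lane. Lanes at y = +95 and -95 mm, each a 72 mm wide carriage waiting at x = -80 on rails falling 10 degrees to an end stop (top 71 mm high) at x = +85. Which carriage is in which lane varies
- cup_floor (a point): centre of the inner floor of the cup on the cup carriage, about 84 mm above the worktop while the carriage waits: open round cup, inner diameter 62 mm, slightly flared rim 20 mm above this point, outer diameter 72 mm. The jar stands on this point (its centre is then 36 mm above it). The point travels with the carriage
- cup_carriage (a joint): travel of the cup carriage along its rail in m: 0 waiting at the upper end, 0.12 at the far end stop. It rests against a gate plate (at about 0.001); with its gate lowered it rolls down by itself, damped, in about 3 s
- tray_centre (a point): point on the tray carriage 96 mm above the worktop, the level of the rim of its shallow rectangular tray (64 x 68 mm); bystander, to be left waiting
- tray_carriage (a joint): travel of the tray carriage, 0 waiting to 0.12; must stay at 0
- toggle_tip (a point): middle of the toggle's top edge, 180 mm above the worktop when upright, between the lanes (station x = -35, y = 0 mm): black ribbed paddle, 36 mm wide along station x, 13 mm thick along y, 50 mm tall, on a 12 mm stem; pivot 95 mm below the tip. The tip swings sideways, along station y
- toggle (a joint): toggle angle in rad: 0 upright, positive leaning to the left (+y) lane, limits -0.5 and 0.5; a spring returns it to 0 (about 4 N at the paddle at 0.4). Leaning to a lane lowers that lane's gate and frees its carriage beyond about 0.28; the other gate still blocks. A gate let up before its carriage has moved 20 mm stops or jams it
Things that resemble listed ones, but are neither listed nor needed, are in the scene too. What is shaped like the part that bears jar_centre but orange or purple is not meant.

How it is judged:
On the way, in this order (a step that is already met when the one before it is completed fails the run):
1. the larger jar stands released in the cup of the carriage waiting at the upper end (horizontal distance between jar_centre and cup_floor below 0.012 m and z of jar_centre in the frame of cup_floor below 0.04 m and angle between jar_centre's own z axis and vertical below 0.12 rad and value of joint cup_carriage below 0.015 m and contact force between the fingers and anything else below 0.2 N), for 0.2 s.
2. the toggle is still held over when the cup carriage arrives at its end stop (value of joint cup_carriage above 0.112 m and (value of joint toggle above 0.2 rad or value of joint toggle below -0.2 rad)), for 0.1 s.
At the end, for the whole second after the job is handed in: the cup carriage is within 8 mm of its far end stop, the larger jar stands upright (within 0.12 rad) on the floor of its cup, the toggle is back upright within 0.06 rad, the tray carriage is still within 12 mm of its upper end, and the smaller jar is within 30 mm of where it stood (value of joint cup_carriage above 0.112 m and value of joint tray_carriage below 0.012 m and value of joint toggle between -0.06 and 0.06 rad and horizontal distance between jar_centre and cup_floor below 0.012 m and z of jar_centre in the frame of cup_floor below 0.04 m and angle between jar_centre's own z axis and vertical below 0.12 rad and distance of small_jar_centre from where it was at the start of the episode below 0.03 m); the robot touches nothing.
It fails at once if the tray carriage is let go (value of joint tray_carriage above 0.02 m).
It fails at once if the smaller jar is knocked over or moved away (angle between small_jar_centre's own z axis and vertical above 0.5 rad or distance of small_jar_centre from where it was at the start of the episode above 0.03 m).
It also fails if it takes over 56 s, if anything falls off the work surface, if the arm or the gripper's body presses on something with over 40 N, if the wrist force passes 120 N, or if a joint passes its speed limit or range.

## Working session

There is one attempt and no reset: what is moved stays moved. The work goes in short steps, Python scripts to look and compute and a tool call to move; the robot and the scene stay as the last step left them, time stands still between calls to the robot, and variables do not carry over. Pictures are saved under pics/ and viewed, and the job is handed in when it is done.

Besides the shell and the picture viewer there is one more tool, called after "Call:" as name(argument=value, ...), one argument or row to a line, values as JSON. drive_tool: Moves the arm, as the interface text tells. Its arguments: {"type":"object","properties":{"targets":{"type":"array"},"gripper":{"type":"number"}},"required":["targets"]}

```bash
mkdir -p pics; cat > h.py <<'E'
import numpy as np, cv2
from bench import bot, get_image, look_for
from scipy.spatial.transform import Rotation as R
def ray(im,u,v,obs=None):
    H,W=im['pixels'].shape[:2]; f=H/2/np.tan(np.radians(im['fovy'])/2)
    dx,dy=u-im['cx'],v-im['cy']
    if 'T' in im:
        d=np.array([dx/f,-dy/f,-1]); T=im['T']
    else:
        r=np.hypot(dx,dy); th=r/f; s=np.sin(th)/max(r,1e-9)
        d=np.array([dx*s,-dy*s,-np.cos(th)])
        M=np.eye(4); q=obs['ee_rot']; M[:3,:3]=R.from_quat([q[1],q[2],q[3],q[0]]).as_matrix(); M[:3,3]=obs['ee_pos']; T=M@im['mount']
    d=T[:3,:3]@d; return T[:3,3],d/np.linalg.norm(d)
def atz(im,u,v,z,obs=None):
    o,d=ray(im,u,v,obs); return o+d*(z-o[2])/d[2]
def proj(im,p,obs=None):
    H,W=im['pixels'].shape[:2]; f=H/2/np.tan(np.radians(im['fovy'])/2)
    if 'T' in im: T=im['T']
    else:
        M=np.eye(4); q=obs['ee_rot']; M[:3,:3]=R.from_quat([q[1],q[2],q[3],q[0]]).as_matrix(); M[:3,3]=obs['ee_pos']; T=M@im['mount']
    c=np.linalg.inv(T)@np.append(p,1); x,y,z=c[0],-c[1],-c[2]
    if 'T' in im: return np.array([im['cx']+f*x/z,im['cy']+f*y/z])
    r=np.hypot(x,y); th=np.arctan2(r,z); return np.array([im['cx']+f*th*x/r,im['cy']+f*th*y/r])
E
python3 - <<'E'
from h import *
o=bot.get_obs(); print(o)
Z={'jar_centre':.036,'small_jar_centre':.028,'cup_floor':.09,'tray_centre':.096,'toggle_tip':.18,'station':0.08,'cup_carriage':.08,'toggle':.16}
for c in ['scene','top','wrist']:
    ob=bot.get_obs(); im=get_image(c); cv2.imwrite(f'pics/{c}0.png',im['pixels']); print(c,im['fovy'],im['cx'],im['cy'],im.get('T',im.get('mount')).round(3).tolist())
    for n,z in Z.items():
        for d in look_for(c,n)[:4]:
            u,v=d['point'][0]*512,d['point'][1]*384
            print(n,round(d['p'],2),round(u),round(v),atz(im,u,v,z,ob).round(3))
E
```

```text
{'clock': 0.0, 'qpos': array([ 1.12109160e+00,  2.64740423e-01,  1.60535722e+00, -2.20375159e-05,
        1.27369999e+00, -3.68828064e-02]), 'dq': array([-1.50064619e-03, -2.76926891e-04, -1.28933377e-03, -5.75555876e-05,
        1.50616124e-03,  2.55260614e-03]), 'effort': array([-1.84627395e-03, -5.02122116e+01, -3.56861472e+01,  7.26622506e-02,
        2.97904050e-02, -1.52156058e-04]), 'ee_pos': array([0.27047575, 0.61761305, 0.2140057 ]), 'ee_rot': array([ 0.591195  , -0.38732248,  0.59252293,  0.38650529]), 'force': array([-0.01238082, -0.00290186, -0.13763656]), 'wrist_torque': array([-0.00563193,  0.01940024,  0.01169846]), 'finger_gap': 0.08817622517385892}
scene 43.02226055156433 256.5863859792246 192.8602587886328 [[0.996, 0.076, -0.038, 0.422], [-0.084, 0.805, -0.588, -0.676], [-0.014, 0.589, 0.808, 1.204], [0.0, 0.0, 0.0, 1.0]]
jar_centre 0.82 293 331 [ 0.529 -0.253  0.036]
jar_centre 0.73 214 346 [ 0.335 -0.273  0.036]
jar_centre 0.71 270 289 [ 0.486 -0.138  0.036]
jar_centre 0.57 246 326 [ 0.417 -0.231  0.036]
cup_floor 0.81 261 224 [0.477 0.03  0.09 ]
cup_floor 0.28 2
[... 428 characters left out ...]
 0.79 339 177 [ 0.535 -0.251  0.036]
jar_centre 0.71 350 230 [ 0.347 -0.285  0.036]
jar_centre 0.61 306 190 [ 0.49  -0.136  0.036]
jar_centre 0.46 339 212 [ 0.412 -0.248  0.036]
small_jar_centre 0.42 155 178 [0.539 0.401 0.028]
cup_floor 0.71 261 193 [0.472 0.027 0.09 ]
cup_floor 0.18 227 181 [0.516 0.142 0.09 ]
tray_centre 0.88 203 199 [0.455 0.222 0.096]
toggle_tip 0.6 228 184 [0.493 0.134 0.18 ]
station 0.73 230 171 [0.553 0.132 0.08 ]
cup_carriage 0.55 260 192 [0.476 0.029 0.08 ]
toggle 0.54 231 182 [0.502 0.126 0.16 ]
wrist 65.70646984690485 258.296295186098 187.26604017138686 [[-0.0, 0.275, -0.961, -0.169], [0.001, 0.961, 0.275, 0.071], [1.0, -0.001, -0.001, 0.0], [0.0, 0.0, 0.0, 1.0]]
```

```bash
python3 - <<'E'
import cv2
a=cv2.imread('pics/scene0.png'); cv2.imwrite('pics/s1.png',cv2.resize(a[130:384,130:400],None,fx=2.3,fy=2.3,interpolation=2))
b=cv2.imread('pics/top0.png'); cv2.imwrite('pics/t1.png',cv2.resize(b[120:280,120:400],None,fx=2.8,fy=2.8,interpolation=2))
E
```

```text
(no output)
```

View pics/s1.png

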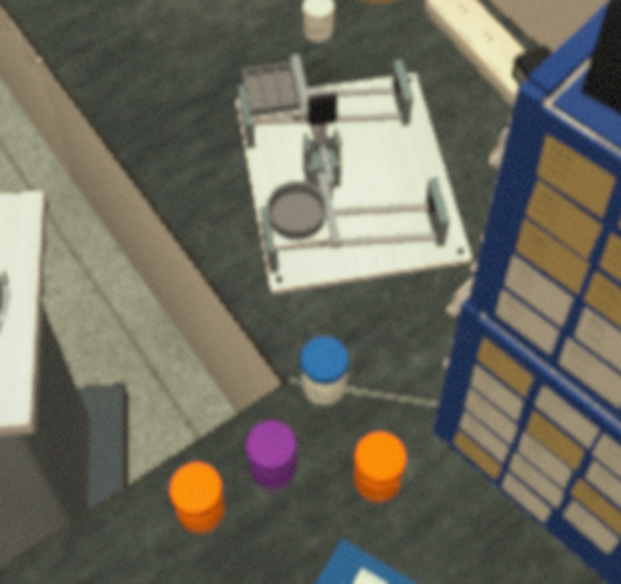

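View pics/t1.png

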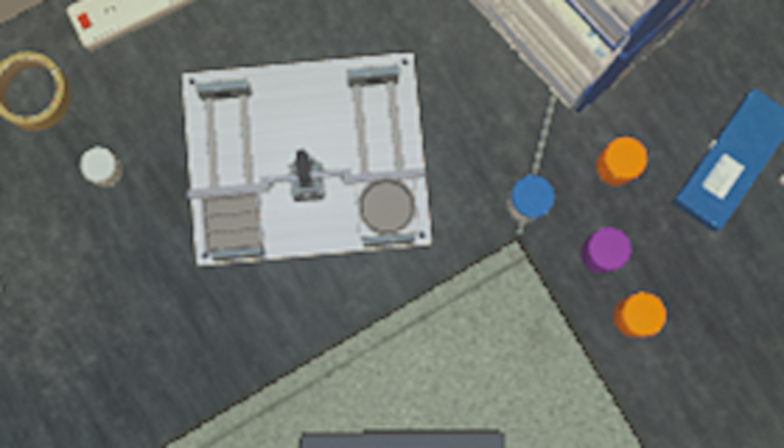

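View pics/scene0.png

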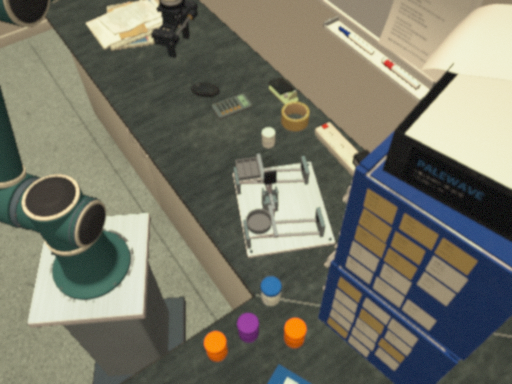

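Candidates in the scene image: orange (293,331), orange (214,346), purple (246,326), blue-lidded white jar (270,289), small white jar (268,138). The blue-lidded one at about (0.488, -0.137) fits as the larger jar, since it isn't orange or purple and stands right of the station, opposite the small jar.

```bash
python3 - <<'E'
from h import *
o=bot.get_obs(); q=o['ee_rot']; M=R.from_quat([q[1],q[2],q[3],q[0]]).as_matrix(); print(M.round(3)); print('jaw deg',np.degrees(np.arctan2(M[1,2],M[0,2])),'camoff',M[:,1]*.071)
a=cv2.imread('pics/scene0.png'); cv2.imwrite('pics/c1.png',cv2.resize(a[260:370,190:320],None,fx=5,fy=5,interpolation=2))
s=dict(T=0)
# station corners approx from top crop
im=get_image('top')
for u,v in [(183,73),(413,54),(432,245),(198,265)]:
    print(atz(im,120+u/2.8,120+v/2.8,0.01).round(3))
for u,v in [(307,183),(386,207),(232,222)]:
    print(atz(im,120+u/2.8,120+v/2.8,0.095).round(3))
E
```

```text
[[-0.    -0.916  0.401]
 [-0.     0.401  0.916]
 [-1.     0.    -0.   ]]
jaw deg 66.34763551119121 camoff [-6.50357482e-02  2.84842316e-02  1.40010053e-06]
[0.657 0.295 0.01 ]
[ 0.679 -0.002  0.01 ]
[ 0.431 -0.023  0.01 ]
[0.408 0.274 0.01 ]
[0.499 0.132 0.095]
[0.469 0.036 0.095]
[0.452 0.223 0.095]
```

View pics/c1.png

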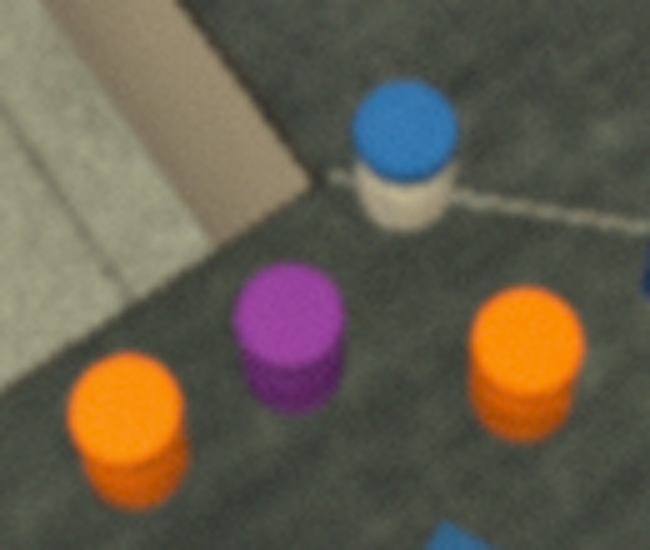

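Call:
drive_tool(
  targets=[
    [[0,0,40],[0,0,0]],
    [[15,-40,60],[0,0,0]],
    [[30,-80,80],[0,0,0]],
    [[40,-120,90],[0,0,0]],
    [[55,-160,100],[0,0,0]],
    [[65,-200,100],[0,0,0]],
    [[80,-240,100],[0,0,0]],
    [[90,-280,100],[0,0,0]],
    [[105,-320,100],[0,0,0]],
    [[115,-360,100],[0,0,0]],
  ],
)

```text
clock: 2.23
ee_pos: [0.3824, 0.27, 0.3157]
ee_rot: [0.592, -0.387, 0.591, 0.387]
force: [-0.2, 0.0, -0.3]
finger_gap: 0.0883
```

Call:
drive_tool(
  targets=[
    [[10,-40,0],[0,0,0]],
    [[20,-80,0],[0,0,0]],
    [[30,-120,0],[0,0,0]],
    [[40,-160,0],[0,0,0]],
    [[40,-160,0],[0,0,0]],
    [[40,-160,0],[0,0,0]],
  ],
)

```text
clock: 2.73
ee_pos: [0.4228, 0.1079, 0.3159]
ee_rot: [0.594, -0.385, 0.592, 0.385]
force: [0.2, 0.1, -0.1]
finger_gap: 0.0881
```

```bash
cat > see.py <<'E'
from h import *
import sys
n=sys.argv[1]
o=bot.get_obs(); im=get_image('wrist'); cv2.imwrite(f'pics/{n}.png',im['pixels'])
print(o['clock'],o['ee_pos'].round(4),o['force'].round(2),o['finger_gap'])
for t,z in {'jar_centre':.036,'cup_floor':.084,'tray_centre':.096,'toggle_tip':.18}.items():
    for d in look_for('wrist',t)[:3]:
        u,v=d['point'][0]*512,d['point'][1]*384
        print(t,round(d['p'],2),round(u),round(v),atz(im,u,v,z,o).round(4))
a=im['pixels'].copy()
for p in eval(sys.argv[2]) if len(sys.argv)>2 else []:
    u=proj(im,np.array(p),o); cv2.circle(a,(int(u[0]),int(u[1])),2,(0,0,255),-1)
cv2.imwrite(f'pics/{n}b.png',cv2.resize(a,(768,576)))
E
python3 see.py w1 "[(.472,.035,.084),(.509,.133,.18),(.488,-.137,.072)]"
```

```text
2.7333 [0.4228 0.1079 0.3159] [ 0.15  0.07 -0.06] 0.08806347852215256
jar_centre 0.92 52 199 [ 0.3375 -0.2855  0.036 ]
jar_centre 0.73 95 224 [ 0.4192 -0.216   0.036 ]
jar_centre 0.58 138 236 [ 0.4719 -0.1455  0.036 ]
cup_floor 0.6 231 214 [0.4845 0.0383 0.084 ]
tray_centre 0.62 347 150 [0.4603 0.2236 0.096 ]
toggle_tip 0.79 308 212 [0.4867 0.1399 0.18  ]
```

View pics/w1b.png

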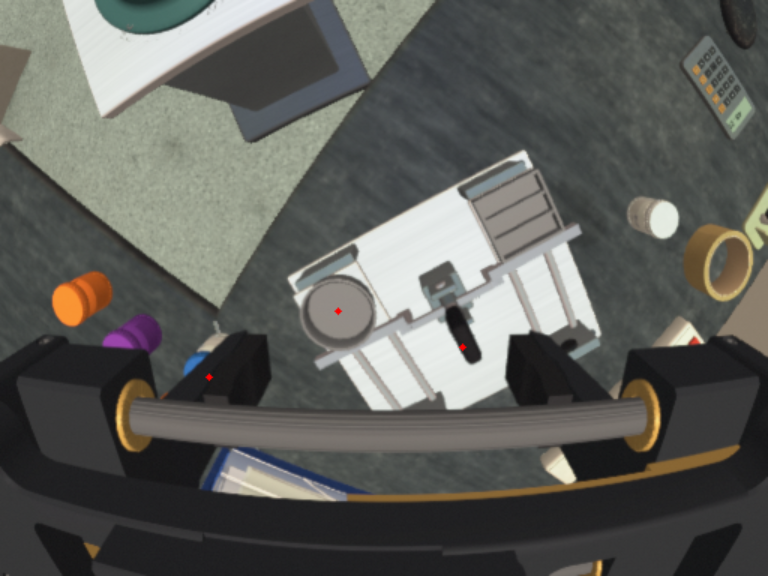

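The wrist view fits the geometry: cup at (225,208), toggle tip at (310,230), and the blue-lidded jar at (140,236) in the 512 px frame. Next, a close look at the jar.

Call:
drive_tool(
  targets=[
    [[0,-40,0],[0,0,0]],
    [[0,-80,0],[0,0,0]],
    [[0,-120,0],[0,0,0]],
    [[0,-160,0],[0,0,0]],
    [[0,-200,-20],[0,0,0]],
    [[0,-220,-50],[0,0,0]],
    [[0,-220,-50],[0,0,0]],
    [[0,-220,-50],[0,0,0]],
  ],
)

```text
clock: 3.65
ee_pos: [0.421, -0.1078, 0.2637]
ee_rot: [0.591, -0.386, 0.592, 0.389]
force: [0.6, -0.2, 0.2]
finger_gap: 0.088
```

```bash
python3 see.py w2 "[(.488,-.137,.072),(.488,-.137,0)]"
```

```text
3.65 [ 0.421  -0.1078  0.2637] [ 0.61 -0.23  0.23] 0.08802503660851262
jar_centre 0.94 174 194 [ 0.42   -0.2392  0.036 ]
jar_centre 0.74 199 257 [ 0.5254 -0.2516  0.036 ]
jar_centre 0.66 253 215 [ 0.4947 -0.1466  0.036 ]
cup_floor 0.84 380 162 [0.4779 0.0368 0.084 ]
tray_centre 0.91 480 106 [0.4586 0.2088 0.096 ]
toggle_tip 0.61 468 160 [0.4823 0.1042 0.18  ]
```

View pics/w2b.png

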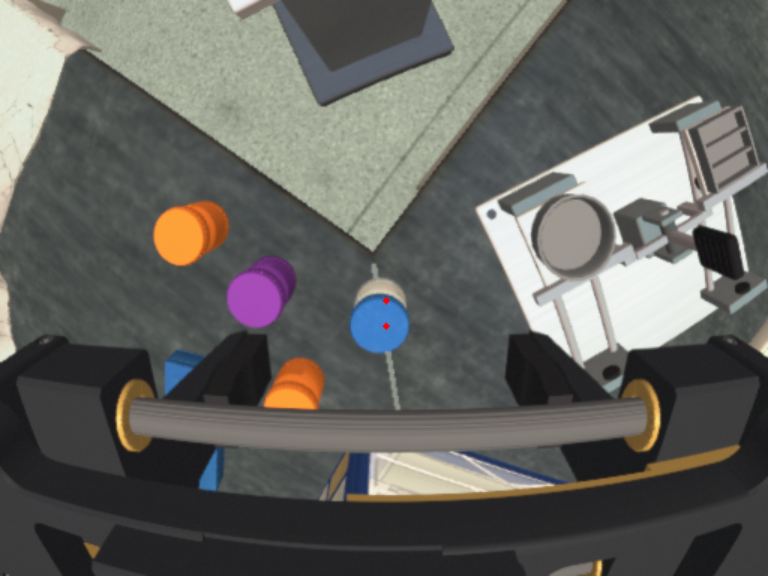

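```bash
cat > lid.py <<'E'
from h import *
def blob(a,x0,y0):
    h=cv2.cvtColor(a,cv2.COLOR_BGR2HSV); m=cv2.inRange(h,(98,120,90),(118,255,255))
    n,l,s,c=cv2.connectedComponentsWithStats(m); 
    i=1+np.argmin([np.hypot(*(c[k]-[x0,y0]))+(1e3 if s[k,4]<60 else 0) for k in range(1,n)]); return c[i],s[i]
if __name__=='__main__':
    for cam,x,y in [('wrist',253,215),('scene',270,286),('top',310,190)]:
        o=bot.get_obs(); im=get_image(cam); c,s=blob(im['pixels'],x,y); print(cam,c.round(1),s,atz(im,*c,.072,o).round(4))
E
python3 lid.py
python3 - <<'E'
import cv2
a=cv2.imread('pics/w2.png'); cv2.imwrite('pics/w2c.png',cv2.resize(a[90:250,310:512],None,fx=3.8,fy=3.8,interpolation=2))
E
```

```text
wrist [251.4 212.1] [ 232  193   40   39 1209] [ 0.4822 -0.1417  0.072 ]
scene [270.8 285.7] [261 276  21  20 317] [ 0.4861 -0.1451  0.072 ]
top [383.  175.5] [361 152  44  50 814] [ 0.5322 -0.3966  0.072 ]
```

View pics/w2c.png

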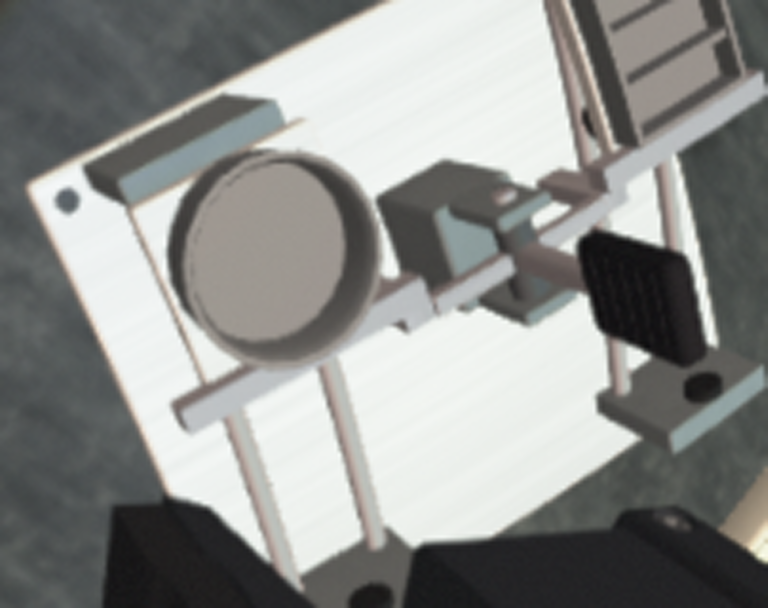

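Call:
drive_tool(
  targets=[
    [[20,-11,-20],[0,0,0]],
    [[42,-23,-50],[0,0,0]],
    [[62,-34,-80],[0,0,0]],
    [[62,-34,-110],[0,0,0]],
    [[62,-34,-140],[0,0,0]],
    [[62,-34,-150],[0,0,0]],
    [[62,-34,-150],[0,0,0]],
    [[62,-34,-150],[0,0,0]],
  ],
)

```text
clock: 4.72
ee_pos: [0.4849, -0.1417, 0.1172]
ee_rot: [0.592, -0.389, 0.59, 0.388]
force: [0.3, 1.1, 0.0]
finger_gap: 0.088
```

```bash
python3 - <<'E'
from lid import *
o=bot.get_obs(); im=get_image('wrist'); a=im['pixels']
c,s=blob(a,258,200); print(o['ee_pos'],c,s,atz(im,*c,.072,o))
h=cv2.cvtColor(a,cv2.COLOR_BGR2HSV); m=cv2.inRange(h,(98,120,90),(118,255,255)); ct=max(cv2.findContours(m,0,1)[0],key=cv2.contourArea) 
P=np.array([atz(im,*p[0],.072,o)[:2] for p in ct]); print(cv2.minEnclosingCircle((P*1000).astype(np.float32)))
cv2.imwrite('pics/w3.png',cv2.resize(a,(768,576)))
E
```

```text
[ 0.48493859 -0.14166695  0.11721718] [255.93027832 196.33342705] [ 222  163   69   67 3557] [ 0.48223235 -0.14197133  0.072     ]
((482.8282165527344, -142.62545776367188), 26.72702980041504)
```

View pics/w3.png

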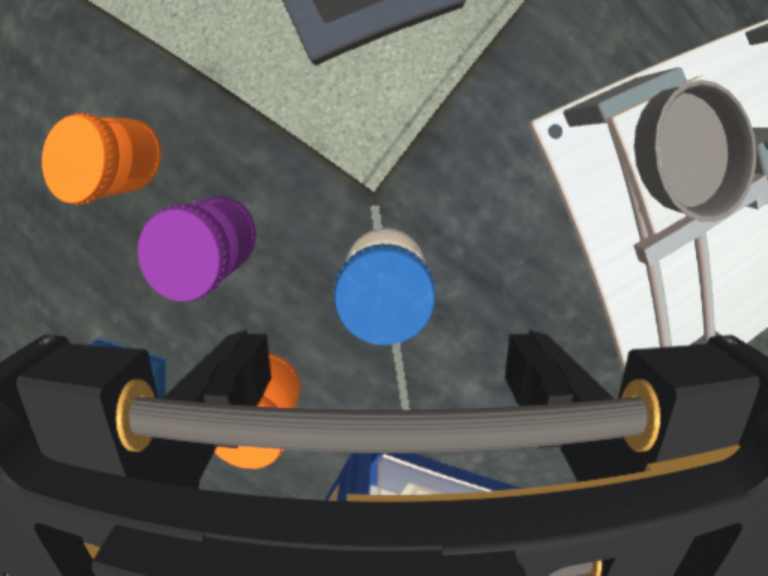

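Call:
drive_tool(
  targets=[
    [[-2,-1,-20],[0,0,0]],
    [[-2,-1,-45],[0,0,0]],
    [[-2,-1,-70],[0,0,0]],
    [[-2,-1,-84],[0,0,0]],
    [[-2,-1,-84],[0,0,0]],
    [[-2,-1,-84],[0,0,0]],
  ],
)

```text
clock: 5.27
ee_pos: [0.4852, -0.1434, 0.0361]
ee_rot: [0.593, -0.39, 0.589, 0.387]
force: [0.3, -0.0, 0.5]
finger_gap: 0.088
```

Call:
drive_tool(
  targets=[
    [[0,0,0],[0,0,0]],
    [[0,0,0],[0,0,0]],
    [[0,0,0],[0,0,0]],
    [[0,0,0],[0,0,0]],
    [[0,0,0],[0,0,0]],
    [[0,0,0],[0,0,0]],
  ],
  gripper=1,
)

```text
clock: 5.77
ee_pos: [0.4853, -0.1434, 0.0365]
ee_rot: [0.593, -0.39, 0.589, 0.387]
force: [-0.7, -1.0, 0.5]
finger_gap: 0.0502
```

Call:
drive_tool(
  targets=[
    [[0,0,20],[0,0,0]],
    [[0,0,50],[0,0,0]],
    [[0,0,90],[0,0,0]],
    [[0,0,130],[0,0,0]],
    [[0,0,170],[0,0,0]],
    [[0,0,190],[0,0,0]],
    [[0,0,190],[0,0,0]],
  ],
)

```text
clock: 6.35
ee_pos: [0.4889, -0.1447, 0.233]
ee_rot: [0.595, -0.394, 0.586, 0.383]
force: [0.1, -0.8, -0.3]
finger_gap: 0.0457
```

```bash
python3 - <<'E'
from lid import *
o=bot.get_obs(); im=get_image('wrist'); a=im['pixels']
c,s=blob(a,258,210); zz=o['ee_pos'][2]-.0365+.072; print(o['ee_pos'],o['force'],o['finger_gap'],c,s,atz(im,*c,zz,o)-o['ee_pos'])
h=cv2.cvtColor(a,cv2.COLOR_BGR2HSV); m=cv2.inRange(h,(98,120,90),(118,255,255)); ct=max(cv2.findContours(m,0,1)[0],key=cv2.contourArea) 
P=np.array([atz(im,*p[0],zz,o)[:2]-o['ee_pos'][:2] for p in ct]); print(cv2.minEnclosingCircle((P*1000).astype(np.float32)))
cv2.imwrite('pics/w4.png',cv2.resize(a,(768,576)))
E
```

```text
[ 0.4888581  -0.14470892  0.23300973] [ 0.13926515 -0.77294979 -0.31071279] 0.045687873766310276 [258.09477021 236.21394612] [ 212  194   93   80 6310] [-0.00744781  0.00336934  0.0355    ]
((-3.9904932975769043, 1.5732853412628174), 26.180036544799805)
```

View pics/w4.png

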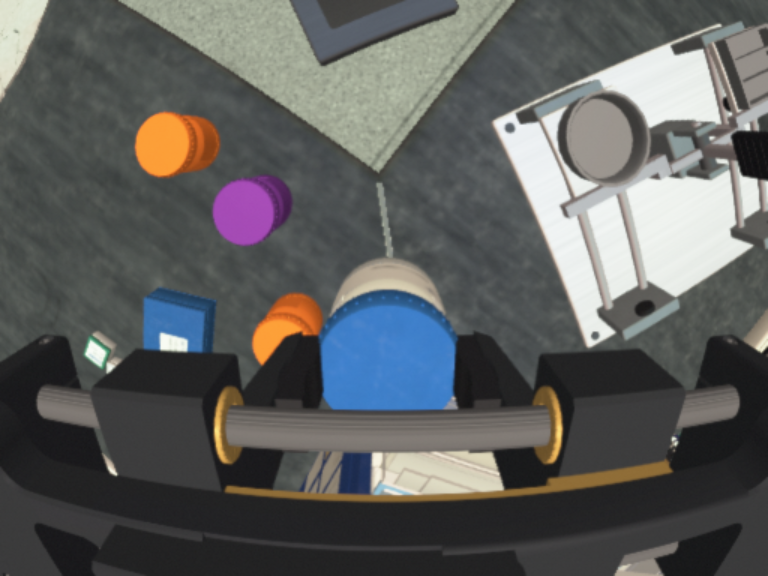

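```bash
cat > fit.py <<'E'
from lid import *
from scipy.optimize import least_squares
def fit(show=True):
    o=bot.get_obs(); im=get_image('wrist'); a=im['pixels']
    h=cv2.cvtColor(a,cv2.COLOR_BGR2HSV); m=cv2.inRange(h,(98,120,90),(118,255,255))
    cs=[c for c in cv2.findContours(m,0,1)[0] if cv2.contourArea(c)>2000]
    ct=min(cs,key=lambda c:abs(c[:,0,0].mean()-258))[:,0,:]
    ct=ct[ct[:,1]<252]
    q=o['ee_rot']; M=R.from_quat([q[1],q[2],q[3],q[0]]).as_matrix()
    def res(p):
        r=[]
        for u,v in ct:
            c0,d=ray(im,u,v,o); c=M.T@(c0-o['ee_pos']); d=M.T@d
            s=(p[0]-c[0])/d[0]; x=c+d*s
            r.append(np.hypot(x[1]-p[1],x[2]-p[2])-.027)
        return np.array(r)
    s=least_squares(res,[-.0355,0,0],loss='soft_l1',f_scale=.001)
    print('lid top in tool frame',s.x.round(4),'rms',np.sqrt((res(s.x)**2).mean()),'n',len(ct))
    print('pose',o['clock'],o['ee_pos'].round(4),'world off of lid',(M@s.x).round(4),'jar axis',(M[:,0]).round(4),'jaw',np.degrees(np.arctan2(M[1,2],M[0,2])),'gap',o['finger_gap'],o['force'].round(2))
    return o,im,a,M,s.x
if __name__=='__main__': fit()
E
python3 fit.py
```

```text
lid top in tool frame [-0.011  -0.0051  0.0002] rms 0.00038779543837509287 n 158
pose 6.4 [ 0.4872 -0.1441  0.2295] world off of lid [ 0.0047 -0.0018  0.0111] jar axis [ 0.0136 -0.0034 -0.9999] jaw 66.6640338952314 gap 0.04608036721077428 [ 0.62  0.83 -0.49]
```

```bash
python3 - <<'E'
from h import *
o=bot.get_obs(); im=get_image('wrist'); a=im['pixels']; print(o['ee_pos'],o['finger_gap'],o['force'])
cv2.imwrite('pics/w5.png',cv2.resize(a[150:320,150:370],None,fx=3.4,fy=3.4,interpolation=2))
im=get_image('scene'); a=im['pixels']; u=proj(im,o['ee_pos']); print(u); x,y=map(int,u)
cv2.imwrite('pics/s5.png',cv2.resize(a[max(0,y-60):y+60,x-80:x+80],None,fx=4.5,fy=4.5,interpolation=2))
E
```

```text
[ 0.48553146 -0.14353348  0.22673054] 0.046045614483264365 [-0.56042636  1.03402711 -1.34975697]
[271.08676219 255.43386031]
```

View pics/w5.png

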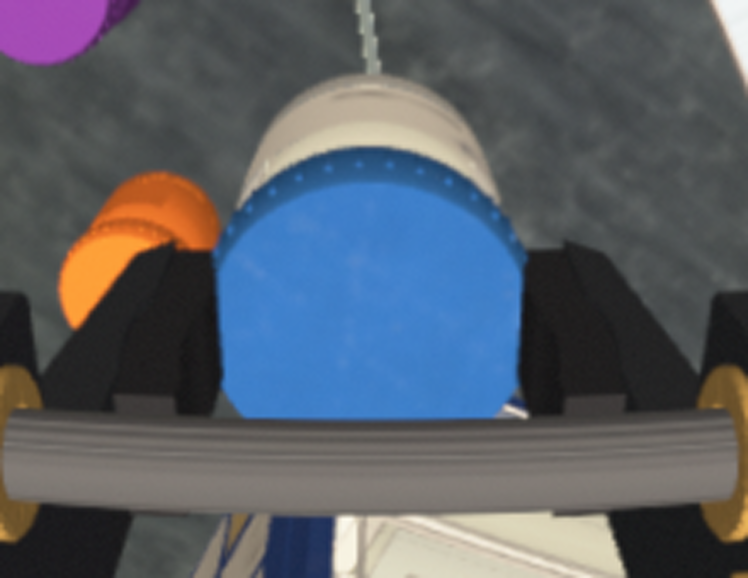

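View pics/s5.png

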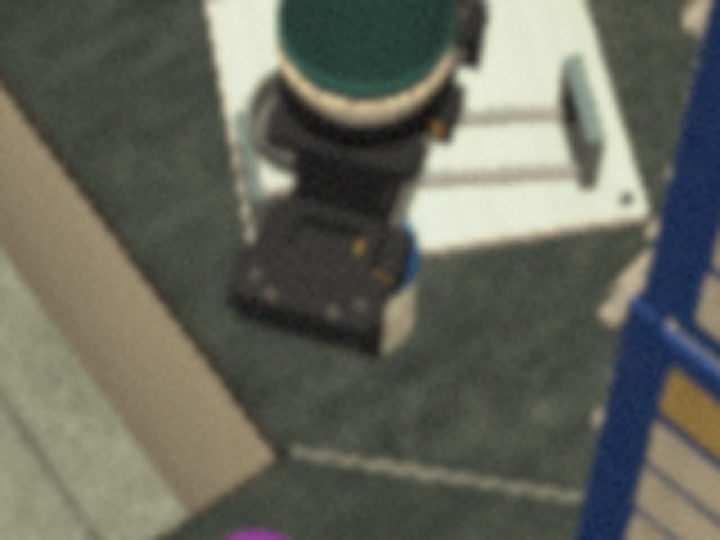

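```bash
python3 - <<'E'
from h import *
a=cv2.imread('pics/w5.png') 
o=bot.get_obs(); im=get_image('wrist'); p=im['pixels']; h=cv2.cvtColor(p,cv2.COLOR_BGR2HSV)
print(o['ee_pos'])
print(h[185:230:2,258]); print(h[225:250:3,210:222,2])
E
```

```text
[ 0.48383404 -0.14294164  0.22397587]
[[ 19  46 195]
 [ 21  46 210]
 [ 21  44 216]
 [ 23  44 219]
 [108  81 116]
 [105 169 118]
 [106 173 125]
 [105 171 134]
 [105 172 144]
 [105 174 170]
 [106 176 201]
 [106 174 201]
 [106 168 203]
 [106 167 203]
 [106 173 201]
 [106 175 200]
 [106 177 200]
 [106 173 200]
 [106 172 199]
 [106 171 201]
 [106 170 202]
 [106 168 203]
 [106 168 203]]
[[ 31  39  85 129 134 136 165 191 198 201 201 201]
 [ 32  35  64 108 143 178 195 198 199 200 199 201]
 [ 32  31  41  96 165 196 199 198 198 198 200 200]
 [ 31  30  37  89 160 195 198 199 198 199 199 200]
 [ 30  28  26  69 149 194 199 200 200 201 201 202]
 [ 26  23  26  62 142 196 201 201 200 200 199 199]
 [ 28  25  24  48 130 194 201 201 202 202 201 201]
 [ 26  22  24  45 120 191 200 201 202 203 203 203]
 [ 29  25  23  34  91 166 198 202 202 203 203 204]]
```

```bash
sed -i 's/m=cv2.inRange(h,(98,120,90),(118,255,255))\n    cs/X/; s/    h=cv2.cvtColor(a,cv2.COLOR_BGR2HSV); m=.*/    h=cv2.cvtColor(a,cv2.COLOR_BGR2HSV); m=cv2.inRange(h,(98,120,168),(118,255,255))/; s/ct\[:,1\]<252/ct[:,1]<224/' fit.py
sed -i "s/    print('pose'/    for t in [-.025,-.03,-.035,-.04]:\n        y=least_squares(lambda p:res([t,*p]),[0,0]); print(t,y.x.round(4),np.sqrt((y.fun**2).mean()).round(5))\n    print('pose'/" fit.py
python3 fit.py
```

```text
lid top in tool frame [-0.0183 -0.0082  0.0003] rms 0.00015323145775580018 n 83
-0.025 [-0.006   0.0003] 0.00023
-0.03 [-0.0044  0.0003] 0.00032
-0.035 [-0.0027  0.0003] 0.00042
-0.04 [-0.0011  0.0003] 0.00051
pose 6.6 [ 0.4836 -0.1429  0.2236] world off of lid [ 0.0075 -0.003   0.0183] jar axis [ 3.1e-03  3.0e-04 -1.0e+00] jaw 66.66090906359122 gap 0.04574438094946659 [-0.07  0.25 -1.02]
```

```bash
cat > fit2.py <<'E'
from lid import *
from scipy.optimize import least_squares
o=bot.get_obs(); im=get_image('wrist'); a=im['pixels']
q=o['ee_rot']; M=R.from_quat([q[1],q[2],q[3],q[0]]).as_matrix()
h=cv2.cvtColor(a,cv2.COLOR_BGR2HSV)
mt=cv2.inRange(h,(98,120,168),(118,255,255)); mb=cv2.inRange(h,(98,70,90),(118,255,255))
def top(m):  # topmost row per column
    P=[]
    for u in range(222,297):
        v=np.nonzero(m[150:250,u])[0]
        if len(v): P.append((u,150+v[0]-.5))
    return np.array(P)
def fitc(P,t):
    X=[]
    for u,v in P:
        c0,d=ray(im,u,v,o); c=M.T@(c0-o['ee_pos']); d=M.T@d; s=(t-c[0])/d[0]; X.append((c+d*s)[1:])
    X=np.array(X)
    return least_squares(lambda p:np.hypot(X[:,0]-p[0],X[:,1]-p[1])-p[2],[0,0,.027],loss='soft_l1',f_scale=.0005)
for n,m in (('topface',mt),('lidall',mb)):
    P=top(m)
    for t in (-.0355,-.03,-.025,-.0155):
        s=fitc(P,t); print(n,t,s.x.round(4),round(s.cost*1e6,3))
print(o['ee_pos'])
E
python3 fit2.py
```

```text
topface -0.0355 [0.0014 0.0002 0.0238] 11.491
topface -0.03 [-0.0015  0.0002  0.0248] 12.083
topface -0.025 [-0.0041  0.0002  0.0257] 12.623
topface -0.0155 [-0.009   0.0002  0.0273] 13.654
lidall -0.0355 [0.0072 0.0002 0.0227] 0.755
lidall -0.03 [0.0046 0.0002 0.0237] 0.816
lidall -0.025 [0.0022 0.0002 0.0245] 0.874
lidall -0.0155 [-0.0024  0.0002  0.0262] 0.987
[ 0.48366277 -0.14288116  0.22357467]
```

```bash
python3 - <<'E'
from h import *
o=bot.get_obs(); im=get_image('scene'); a=im['pixels']; e=o['ee_pos']; print(o['clock'],e,o['finger_gap'])
x,y=map(int,proj(im,e)); s=8
b=cv2.resize(a[y-35:y+40,x-40:x+50],None,fx=s,fy=s,interpolation=2)
for dz,col in ((.0365,(0,0,255)),(.0485,(0,255,0))):
    for r,h in ((.0235,0),(.027,.06)):
        for th in np.linspace(0,6.28,60):
            p=proj(im,e+np.array([r*np.cos(th),r*np.sin(th),h-dz])); cv2.circle(b,(int((p[0]-x+40.5)*s),int((p[1]-y+35.5)*s)),1,col,-1)
cv2.imwrite('pics/s6.png',b)
E
```

```text
6.7 [ 0.48389112 -0.14296109  0.22384933] 0.045520607833056566
```

View pics/s6.png

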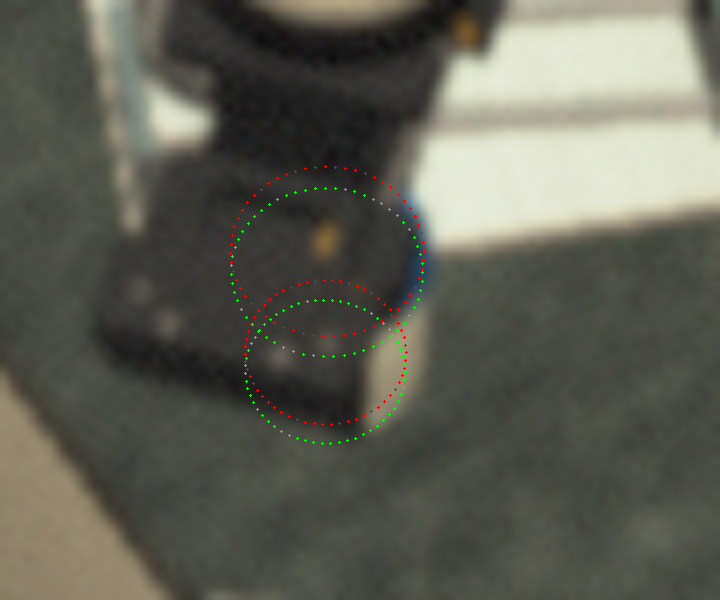

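Call:
drive_tool(
  targets=[
    [[-4,15,3],[0,0,0]],
    [[-8,35,3],[0,0,-7]],
    [[-12,55,3],[0,0,-14]],
    [[-12,75,3],[0,0,-21]],
    [[-12,95,3],[0,0,-28]],
    [[-12,110,3],[0,0,-35]],
    [[-12,125,3],[0,0,-42]],
    [[-12,140,3],[0,0,-49]],
    [[-12,150,3],[0,0,-56]],
    [[-12,160,3],[0,0,-63]],
  ],
)

```text
clock: 7.58
ee_pos: [0.4715, 0.0178, 0.2261]
ee_rot: [0.707, -0.022, 0.707, 0.019]
force: [0.4, 0.0, -0.7]
finger_gap: 0.046
```

Call:
drive_tool(
  targets=[
    [[0,5,0],[0,0,-7]],
    [[0,10,0],[0,0,-14]],
    [[0,15,0],[0,0,-21]],
    [[0,18,0],[0,0,-25]],
    [[0,18,0],[0,0,-25]],
    [[0,18,0],[0,0,-25]],
    [[0,18,0],[0,0,-25]],
  ],
)

```text
clock: 8.17
ee_pos: [0.4713, 0.0356, 0.2256]
ee_rot: [0.694, 0.131, 0.695, -0.133]
force: [-0.5, 0.5, -1.3]
finger_gap: 0.0459
```

```bash
python3 fit2.py; python3 see.py w7 "[(.472,.035,.084)]" ; python3 - <<'E'
from h import *
o=bot.get_obs(); im=get_image('scene'); a=im['pixels']; e=o['ee_pos']; q=o['ee_rot']; M=R.from_quat([q[1],q[2],q[3],q[0]]).as_matrix(); print(e,M.round(3),o['finger_gap'])
x,y=map(int,proj(im,e)); s=7
cv2.imwrite('pics/s7.png',cv2.resize(a[y-35:y+50,x-50:x+60],None,fx=s,fy=s,interpolation=2)); cv2.imwrite('pics/s7raw.png',a)
E
```

```text
topface -0.0355 [ 0.0003 -0.0004  0.0245] 6.142
topface -0.03 [-0.0026 -0.0004  0.0255] 6.46
topface -0.025 [-0.0052 -0.0004  0.0265] 6.751
topface -0.0155 [-0.0103 -0.0004  0.0282] 7.307
lidall -0.0355 [ 0.0071 -0.0003  0.0228] 0.696
lidall -0.03 [ 0.0045 -0.0003  0.0238] 0.752
lidall -0.025 [ 0.0021 -0.0003  0.0246] 0.805
lidall -0.0155 [-0.0024 -0.0003  0.0262] 0.91
[0.47127027 0.03560216 0.22557769]
8.2167 [0.4714 0.0356 0.2257] [ 0.05 -0.76 -1.17] 0.04587608882959364
jar_centre 0.71 259 231 [ 0.4383 -0.0504  0.036 ]
jar_centre 0.71 291 317 [ 0.4293 -0.2091  0.036 ]
cup_floor 0.7 299 81 [0.5453 0.1094 0.084 ]
tray_centre 0.64 260 63 [0.5136 0.1401 0.096 ]
tray_centre 0.56 182 21 [0.4581 0.2135 0.096 ]
toggle_tip 0.74 262 61 [0.5109 0.1299 0.18  ]
[0.47153622 0.03560237 0.22612866] [[-0.002  0.369  0.929]
 [-0.003  0.929 -0.369]
 [-1.    -0.004 -0.   ]] 0.045927217777557525
```

View pics/w7b.png

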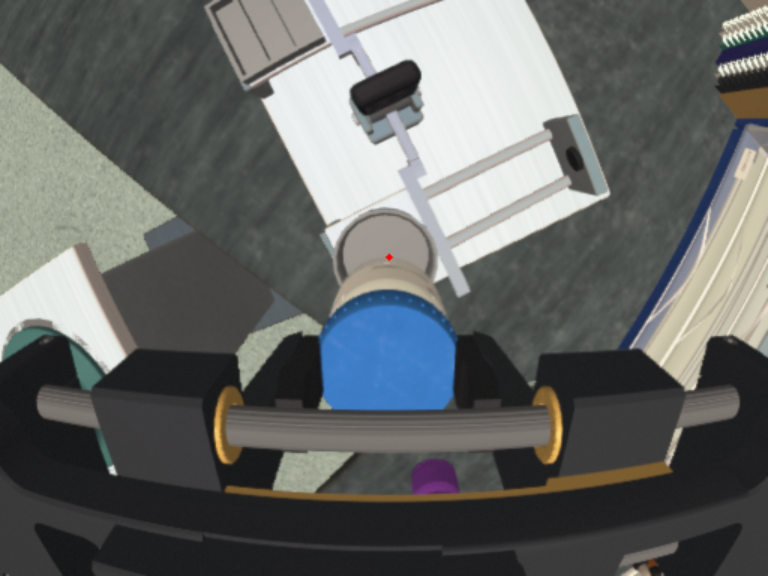

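View pics/s7.png

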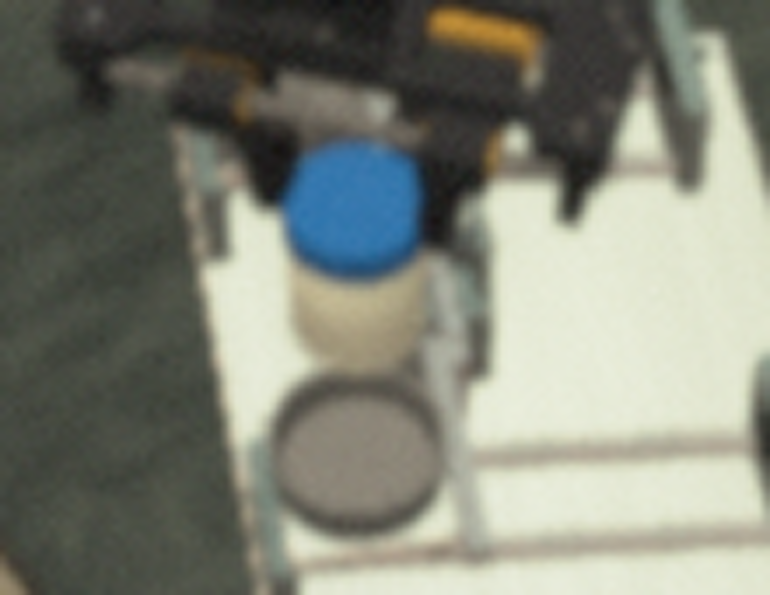

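Call:
drive_tool(
  targets=[
    [[1,2,-20],[0,0,0]],
    [[1,2,-40],[0,0,0]],
    [[1,2,-55],[0,0,0]],
    [[1,2,-55],[0,0,0]],
    [[1,2,-55],[0,0,0]],
    [[1,2,-55],[0,0,0]],
  ],
)

```text
clock: 9.02
ee_pos: [0.4732, 0.0376, 0.1721]
ee_rot: [0.695, 0.132, 0.694, -0.134]
force: [-0.1, 0.4, -0.9]
finger_gap: 0.046
```

```bash
python3 see.py w8 >/dev/null; python3 - <<'E'
from h import *
o=bot.get_obs(); im=get_image('scene'); a=im['pixels']; e=o['ee_pos']; print(o['clock'],e,o['finger_gap'],o['force'])
np.save('T.npy',im['T'])
x,y=map(int,proj(im,e)); s=9; cv2.imwrite('pics/s8raw.png',a)
b=cv2.resize(a[y-25:y+40,x-40:x+45],None,fx=s,fy=s,interpolation=2); c=b.copy()
def circ(b,p,r,col):
    for th in np.linspace(0,6.28,80):
        q=proj(im,np.array(p)+[r*np.cos(th),r*np.sin(th),0]); cv2.circle(b,(int((q[0]-x+40.5)*s),int((q[1]-y+25.5)*s)),1,col,-1)
for dz,col in ((.0365,(0,0,255)),(.0425,(0,255,0))):
    circ(c,e-[0,0,dz],.0255,col); circ(c,e+[0,0,.072-dz],.027,col)
circ(c,[.472,.035,.104],.036,(255,0,255))
cv2.imwrite('pics/s8.png',b); cv2.imwrite('pics/s8o.png',c)
E
```

```text
9.2667 [0.4733079  0.03763735 0.17225476] 0.04593728009460736 [ 0.47266792  0.6433421  -0.85329175]
```

View pics/s8.png

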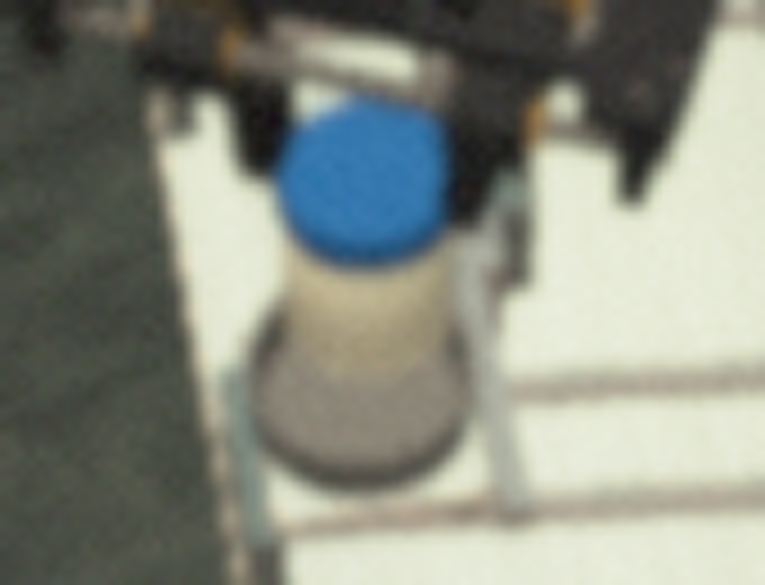

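View pics/s8o.png

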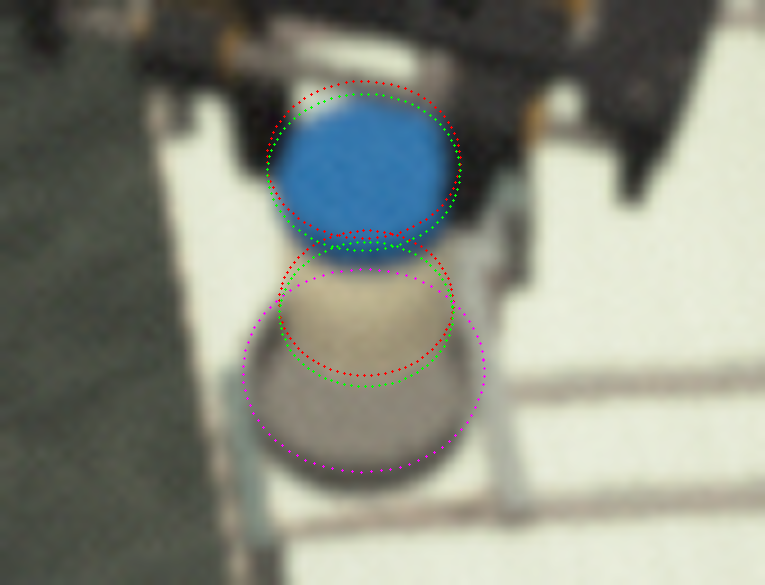

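View pics/w8b.png

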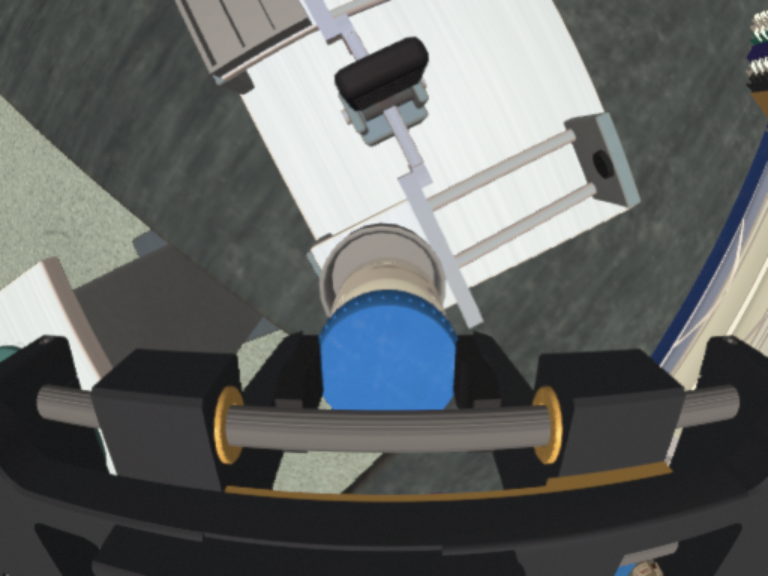

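```bash
python3 - <<'E'
from h import *
im=get_image('scene'); im0=cv2.imread('pics/scene0.png')
def draw(a,im,o,x,y,w,s,cs):
    b=cv2.resize(a[y-w:y+w,x-w:x+w],None,fx=s,fy=s,interpolation=2)
    for p,r,col in cs:
        for th in np.linspace(0,6.28,70):
            q=proj(im,np.array(p)+[r*np.cos(th),r*np.sin(th),0],o); cv2.circle(b,(int((q[0]-x+w+.5)*s),int((q[1]-y+w+.5)*s)),1,col,-1)
    return b
def cs(x,y): return [((x,y,.104),.036,(0,0,255)),((x,y,.084),.031,(0,255,0))]
A=draw(im0,im,None,260,222,24,12,cs(.472,.033))
o={'ee_pos':np.array([.421,-.1078,.2637]),'ee_rot':np.array([.591,-.386,.592,.389])}; o['ee_rot']/=np.linalg.norm(o['ee_rot'])
w=get_image('wrist'); B=draw(cv2.imread('pics/w2.png'),w,o,382,157,36,8,cs(.472,.033))
C=draw(cv2.imread('pics/w1.png'),w,{'ee_pos':np.array([.4228,.1079,.3159]),'ee_rot':np.array([.594,-.385,.592,.385])/np.linalg.norm([.594,-.385,.592,.385])},225,208,29,10,cs(.472,.033))
h=min(A.shape[0],B.shape[0]); cv2.imwrite('pics/cup.png',cv2.resize(np.hstack([cv2.resize(k,(400,400)) for k in (A,B)]),(800,400))); cv2.imwrite('pics/cup2.png',C)
E
```

```text
(no output)
```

View pics/cup.png

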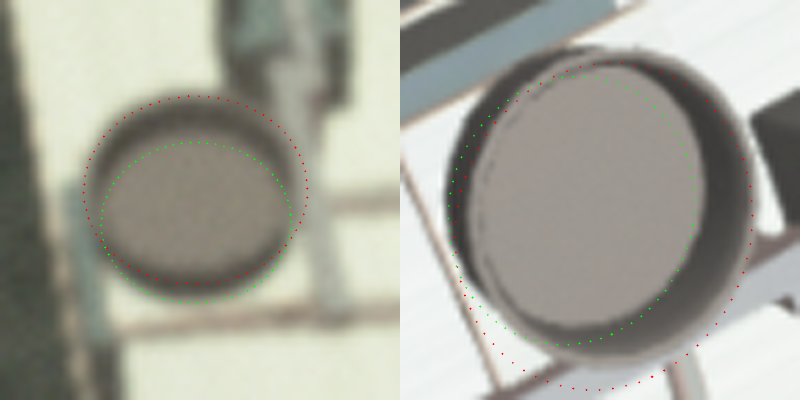

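View pics/cup2.png

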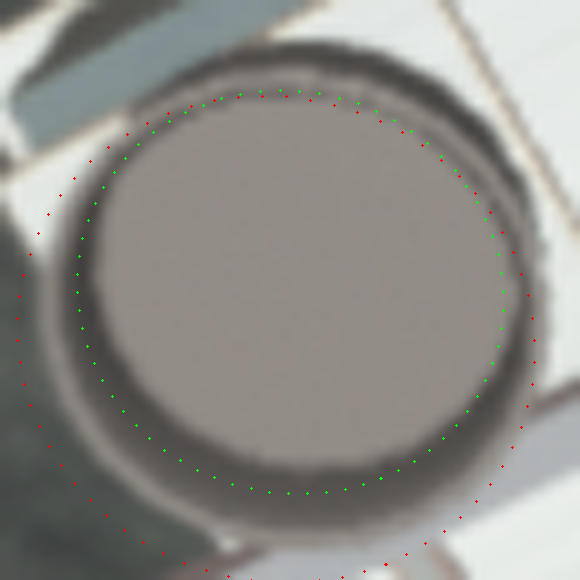

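```bash
cat > rect.py <<'E'
from h import *
def rect(a,im,o,z,x0,y0,half=.06,n=400):
    g=np.linspace(-half,half,n); m=np.zeros((n,n,2),np.float32)
    for i,gx in enumerate(g[::-1]):
        for j,gy in enumerate(g[::-1]):
            m[i,j]=proj(im,np.array([x0+gx,y0+gy,z]),o)
    return cv2.remap(a,m[...,0],m[...,1],cv2.INTER_CUBIC)
def O(p,q): q=np.array(q); return {'ee_pos':np.array(p),'ee_rot':q/np.linalg.norm(q)}
V=[('w1',O([.4228,.1079,.3159],[.594,-.385,.592,.385])),('w2',O([.421,-.1078,.2637],[.591,-.386,.592,.389])),('scene0',None)]
if __name__=='__main__':
    W=get_image('wrist'); S=get_image('scene'); T=get_image('top')
    out=[]
    for n,o in V+[('top0',None)]:
        im=W if o else (S if n=='scene0' else T)
        r=rect(cv2.imread(f'pics/{n}.png'),im,o,.104,.47,.036)
        for k in range(0,400,67): pass
        cv2.circle(r,(200,200),int(.036/.12*400),(0,0,255),1); out.append(r)
    cv2.imwrite('pics/rect.png',cv2.resize(np.vstack([np.hstack(out[:2]),np.hstack(out[2:])]),(600,600)))
E
python3 rect.py
```

```text
(no output)
```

View pics/rect.png

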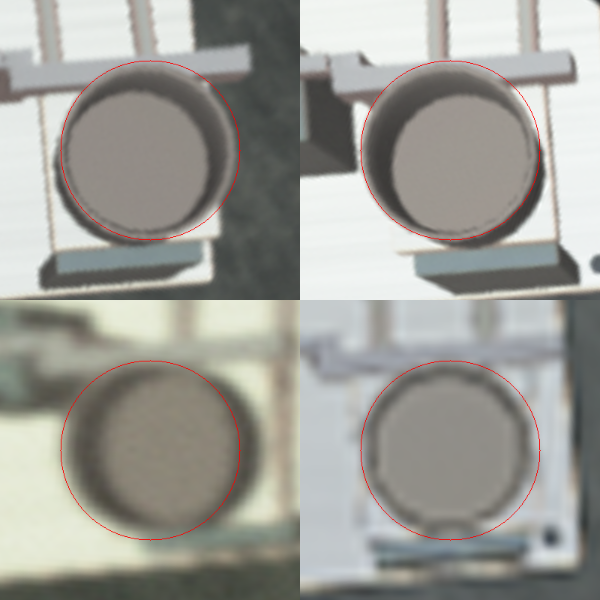

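```bash
python3 - <<'E'
from rect import *
out=[]
for c in ('wrist','scene'):
    o=bot.get_obs(); im=get_image(c); e=o['ee_pos']
    for z in (-.0365,-.0425):
        r=rect(im['pixels'],im,o,e[2]+z,e[0],e[1],.05,300); cv2.circle(r,(150,150),int(.0255/.1*300),(0,0,255),1); out.append(r)
cv2.imwrite('pics/rect2.png',np.vstack([np.hstack(out[:2]),np.hstack(out[2:])])); print(e)
E
```

```text
[0.47253507 0.03763766 0.17119737]
```

View pics/rect2.png

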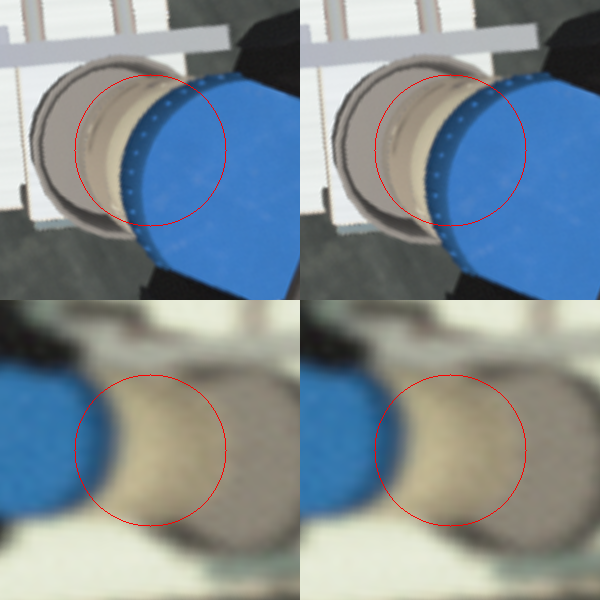

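Call:
drive_tool(
  targets=[
    [[-2.5,-1.5,0],[0,0,0]],
    [[-2.5,-1.5,0],[0,0,0]],
    [[-2.5,-1.5,-10],[0,0,0]],
    [[-2.5,-1.5,-20],[0,0,0]],
    [[-2.5,-1.5,-28],[0,0,0]],
    [[-2.5,-1.5,-28],[0,0,0]],
    [[-2.5,-1.5,-28],[0,0,0]],
  ],
)

```text
clock: 10.25
ee_pos: [0.469, 0.0361, 0.1417]
ee_rot: [0.693, 0.131, 0.696, -0.134]
force: [-0.2, 0.2, -0.1]
finger_gap: 0.046
```

```bash
python3 - <<'E'
from rect import *
out=[]
for c in ('wrist','scene'):
    o=bot.get_obs(); im=get_image(c); e=o['ee_pos']
    r=rect(im['pixels'],im,o,.104,.47,.036,.05,400); cv2.circle(r,(200,200),int(.0345/.1*400),(0,0,255),1); out.append(r)
    u=[proj(im,np.array([.47,.036,.104]),o)]; x,y=map(int,u[0]); out.append(cv2.resize(im['pixels'][y-40:y+40,x-40:x+40],(400,400),interpolation=2))
cv2.imwrite('pics/rect3.png',cv2.resize(np.vstack([np.hstack(out[:2]),np.hstack(out[2:])]),(600,600))); print(e,o['force'])
E
```

```text
[0.46962228 0.03613845 0.14250871] [-0.51755396  0.55415272 -1.06182457]
```

View pics/rect3.png

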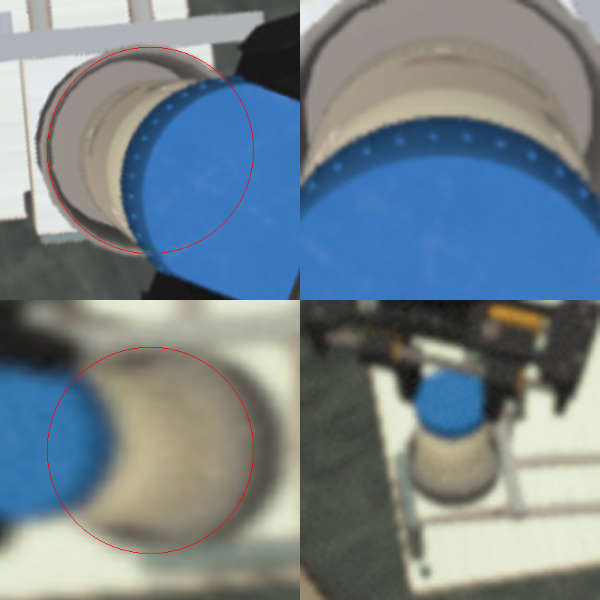

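Call:
drive_tool(
  targets=[
    [[0.5,0,-5],[0,0,0]],
    [[0.5,0,-10],[0,0,0]],
    [[0.5,0,-13],[0,0,0]],
    [[0.5,0,-13],[0,0,0]],
    [[0.5,0,-13],[0,0,0]],
  ],
)

```text
clock: 10.77
ee_pos: [0.4702, 0.0361, 0.1296]
ee_rot: [0.694, 0.131, 0.695, -0.134]
force: [-0.7, -0.2, -0.0]
finger_gap: 0.0457
```

Call:
drive_tool(
  targets=[
    [[0,0,-3],[0,0,0]],
    [[0,0,-6],[0,0,0]],
    [[0,0,-9],[0,0,0]],
    [[0,0,-9],[0,0,0]],
    [[0,0,-9],[0,0,0]],
  ],
)

```text
clock: 11.18
ee_pos: [0.4712, 0.0362, 0.1239]
ee_rot: [0.694, 0.132, 0.695, -0.134]
force: [-6.2, -0.1, 17.4]
finger_gap: 0.0455
```

Call:
drive_tool(
  targets=[
    [[-1,0,0.5],[0,0,0]],
    [[-1,0,0.5],[0,0,0]],
    [[-1,0,0.5],[0,0,0]],
  ],
)

```text
clock: 11.43
ee_pos: [0.4703, 0.0362, 0.1243]
ee_rot: [0.695, 0.132, 0.695, -0.134]
force: [0.4, -0.3, -0.5]
finger_gap: 0.0461
```

```bash
python3 see.py w9 ; python3 - <<'E'
from h import *
im=get_image('scene'); a=im['pixels']; u=proj(im,np.array([.47,.036,.12])); x,y=map(int,u)
cv2.imwrite('pics/s9.png',cv2.resize(a[y-40:y+40,x-50:x+50],None,fx=7,fy=7,interpolation=2))
E
```

```text
11.4333 [0.4703 0.0362 0.1243] [ 0.36 -0.35 -0.49] 0.046080067565449793
jar_centre 0.96 260 231 [ 0.4549 -0.0073  0.036 ]
cup_floor 0.61 280 173 [0.4928 0.0507 0.084 ]
tray_centre 0.62 144 13 [0.4482 0.1951 0.096 ]
toggle_tip 0.77 264 32 [0.5084 0.1278 0.18  ]
```

View pics/s9.png

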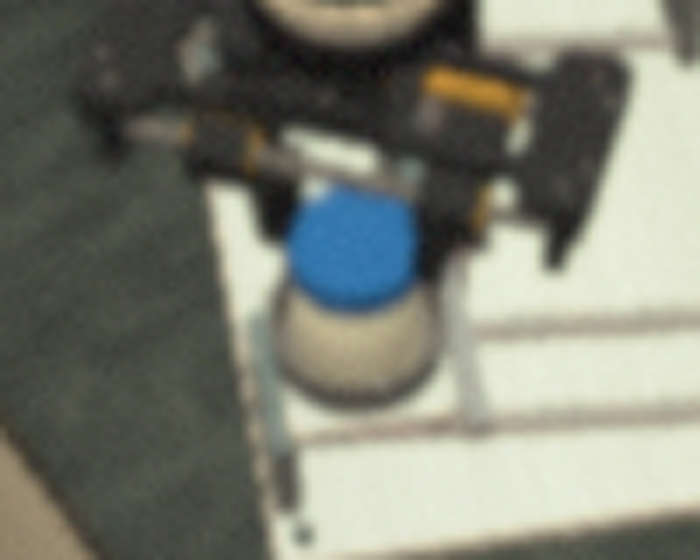

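View pics/w9b.png

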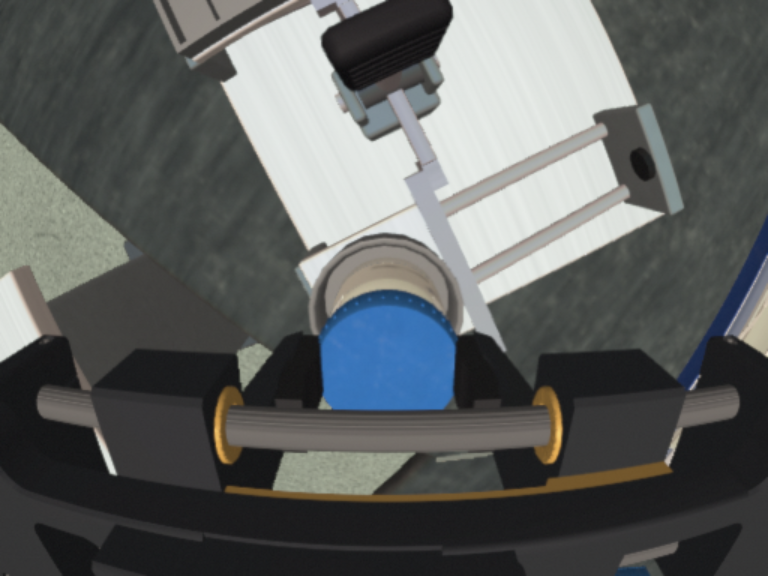

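Call:
drive_tool(
  targets=[
    [[0,0,-1],[0,0,0]],
    [[0,0,-1],[0,0,0]],
  ],
)

```text
clock: 11.9
ee_pos: [0.4704, 0.0362, 0.124]
ee_rot: [0.694, 0.132, 0.695, -0.134]
force: [-2.3, -0.3, 7.2]
finger_gap: 0.0459
```

Call:
drive_tool(
  targets=[
    [[0,0,0],[0,0,0]],
    [[0,0,0],[0,0,0]],
    [[0,0,0],[0,0,0]],
    [[0,0,0],[0,0,0]],
    [[0,0,0],[0,0,0]],
    [[0,0,0],[0,0,0]],
  ],
  gripper=0,
)

```text
clock: 12.4
ee_pos: [0.4702, 0.0362, 0.1237]
ee_rot: [0.694, 0.132, 0.695, -0.134]
force: [0.2, 0.6, 1.1]
finger_gap: 0.0834
```

```bash
python3 see.py w10 ; python3 - <<'E'
from h import *
im=get_image('scene'); a=im['pixels']; u=proj(im,np.array([.47,.036,.12])); x,y=map(int,u)
cv2.imwrite('pics/s10.png',cv2.resize(a[y-40:y+40,x-50:x+50],None,fx=7,fy=7,interpolation=2))
E
```

```text
12.4 [0.4702 0.0362 0.1237] [0.2  0.57 1.09] 0.08335406027890889
jar_centre 0.89 261 231 [ 0.4557 -0.0073  0.036 ]
cup_floor 0.81 282 175 [0.4937 0.0487 0.084 ]
tray_centre 0.7 141 14 [0.4457 0.1958 0.096 ]
toggle_tip 0.78 261 35 [0.5072 0.1272 0.18  ]
```

View pics/w10b.png

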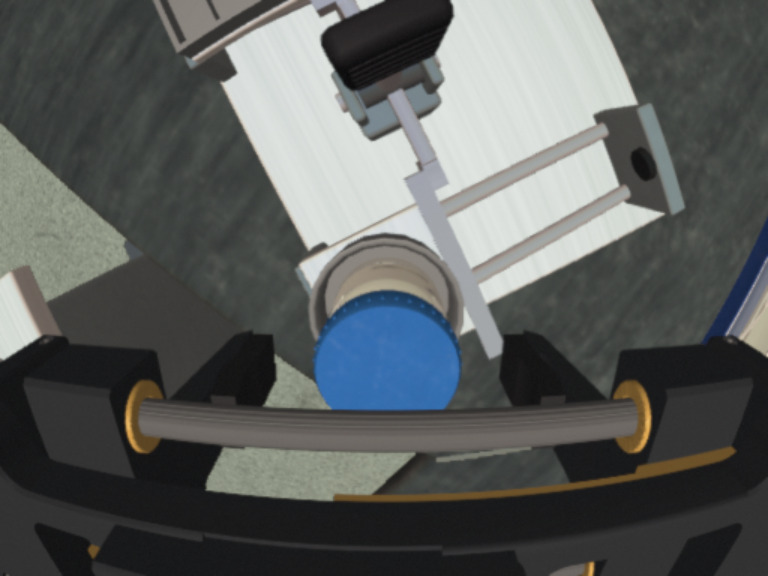

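View pics/s10.png

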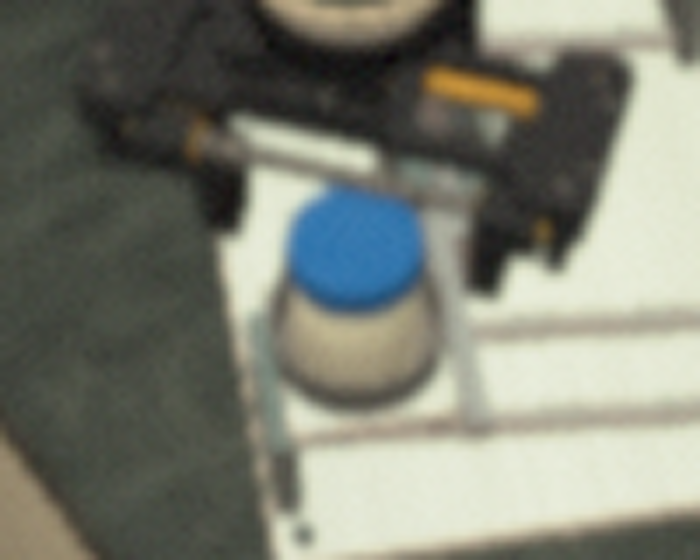

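Call:
drive_tool(
  targets=[
    [[0,0,0],[0,0,0]],
    [[0,0,0],[0,0,0]],
    [[0,0,0],[0,0,0]],
    [[0,0,10],[0,0,0]],
    [[0,0,30],[0,0,0]],
    [[0,0,60],[0,0,0]],
    [[0,0,95],[0,0,0]],
    [[0,0,110],[0,0,0]],
    [[0,0,110],[0,0,0]],
  ],
)

```text
clock: 13.45
ee_pos: [0.4737, 0.0363, 0.2399]
ee_rot: [0.698, 0.132, 0.691, -0.133]
force: [0.8, -0.6, 0.9]
finger_gap: 0.0878
```

```bash
python3 see.py w11 "[(.5065,.1345,.18),(.470,.036,.156)]"; python3 - <<'E'
from h import *
im=get_image('scene'); a=im['pixels']; u=proj(im,np.array([.47,.036,.12])); x,y=map(int,u)
cv2.imwrite('pics/s11.png',cv2.resize(a[y-60:y+40,x-50:x+60],None,fx=6,fy=6,interpolation=2))
E
```

```text
13.45 [0.4737 0.0363 0.2399] [ 0.83 -0.63  0.95] 0.08783431025030068
jar_centre 0.76 287 315 [ 0.4256 -0.2139  0.036 ]
jar_centre 0.67 255 186 [0.4588 0.0058 0.036 ]
jar_centre 0.56 355 314 [ 0.5316 -0.2623  0.036 ]
cup_floor 0.61 271 154 [0.4939 0.0462 0.084 ]
tray_centre 0.91 180 27 [0.4559 0.2133 0.096 ]
tray_centre 0.42 293 81 [0.5436 0.1119 0.096 ]
toggle_tip 0.83 256 67 [0.5097 0.1301 0.18  ]
```

View pics/w11b.png

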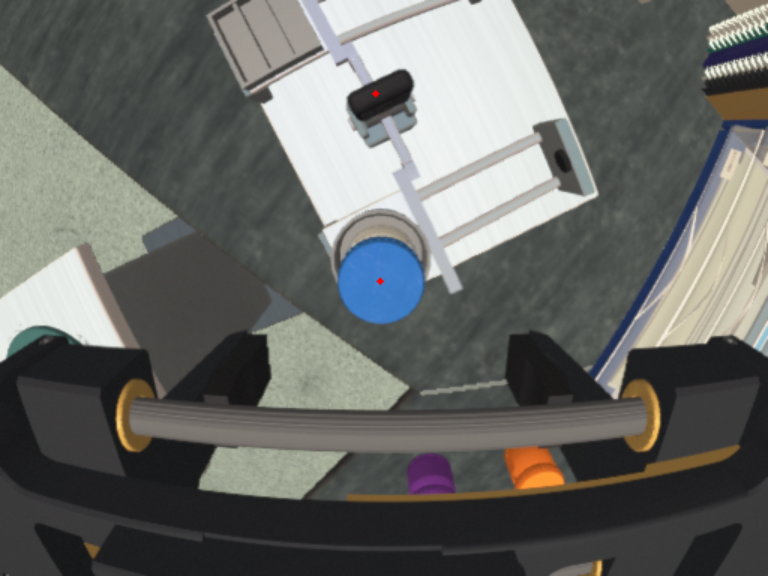

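View pics/s11.png

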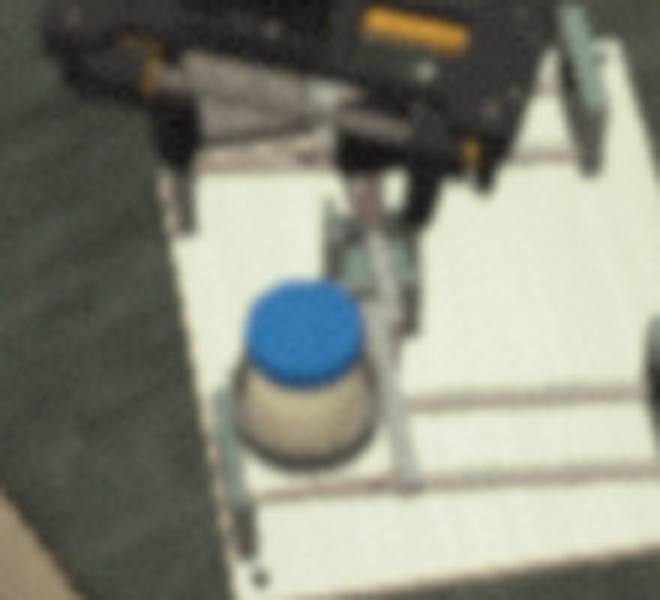

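Call:
drive_tool(
  targets=[
    [[4,15,0],[0,0,0]],
    [[10,40,0],[0,0,5]],
    [[18,70,0],[0,0,10]],
    [[26,100,0],[0,0,16]],
    [[33,125,0],[0,0,22]],
    [[33,134,0],[0,0,27]],
    [[33,136,0],[0,0,27]],
    [[33,136,0],[0,0,27]],
    [[33,136,0],[0,0,27]],
  ],
  gripper=1,
)

```text
clock: 14.5
ee_pos: [0.5015, 0.1716, 0.231]
ee_rot: [0.705, -0.034, 0.708, 0.03]
force: [0.8, -0.1, 0.1]
finger_gap: 0.0302
```

```bash
python3 see.py w12 "[(.511,.1325,.18)]"; python3 - <<'E'
from h import *
o=bot.get_obs();q=o['ee_rot']; M=R.from_quat([q[1],q[2],q[3],q[0]]).as_matrix(); print('jaw',np.degrees(np.arctan2(M[1,2],M[0,2])),M[:,0])
im=get_image('scene'); a=im['pixels']; u=proj(im,np.array([.50,.1,.12])); x,y=map(int,u)
cv2.imwrite('pics/s12.png',cv2.resize(a[y-60:y+40,x-50:x+60],None,fx=6,fy=6,interpolation=2))
E
```

```text
14.5 [0.5015 0.1716 0.231 ] [ 0.78 -0.11  0.07] 0.030181050401085676
jar_centre 0.9 227 312 [ 0.4744 -0.07    0.036 ]
cup_floor 0.68 251 259 [0.5018 0.0595 0.084 ]
tray_centre 0.77 227 116 [0.4636 0.2267 0.096 ]
toggle_tip 0.67 265 218 [0.5083 0.1543 0.18  ]
jaw 5.250757398552137 [-0.00264041 -0.00507923 -0.99998361]
```

View pics/w12b.png

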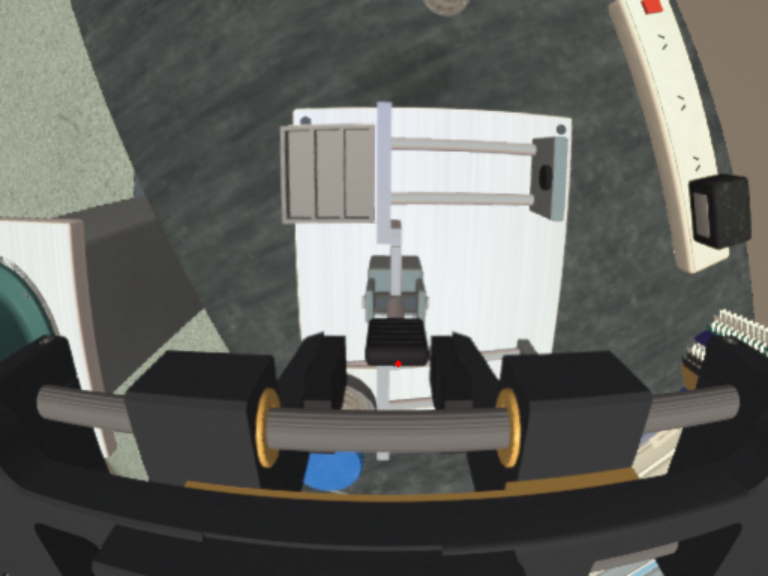

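View pics/s12.png

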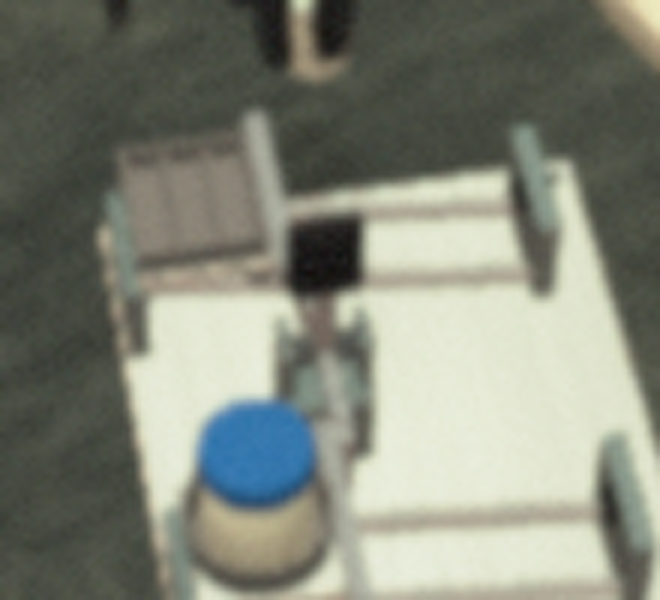

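Call:
drive_tool(
  targets=[
    [[5,0,-15],[0,0,0]],
    [[5,0,-35],[0,0,0]],
    [[5,0,-55],[0,0,0]],
    [[5,0,-76],[0,0,0]],
    [[5,0,-76],[0,0,0]],
    [[5,0,-76],[0,0,0]],
  ],
)

```text
clock: 15.3
ee_pos: [0.5061, 0.1709, 0.1552]
ee_rot: [0.704, -0.034, 0.708, 0.03]
force: [-0.7, -0.3, 0.9]
finger_gap: 0.0005
```

Call:
drive_tool(
  targets=[
    [[0,-4,0],[0,0,0]],
    [[1,-8,0],[0,0,0]],
    [[1,-12,0],[0,0,0]],
    [[1,-16,0],[0,0,0]],
    [[2,-20,0],[0,0,0]],
    [[2,-24,0],[0,0,0]],
    [[2,-28,0],[0,0,0]],
    [[2,-32,0],[0,0,0]],
    [[3,-36,0],[0,0,0]],
    [[3,-36,0],[0,0,0]],
  ],
)

```text
clock: 16.13
ee_pos: [0.5091, 0.1343, 0.1551]
ee_rot: [0.704, -0.034, 0.708, 0.03]
force: [0.7, 0.2, 0.8]
finger_gap: 0.0007
```

```bash
python3 see.py w13; python3 - <<'E'
from h import *
im=get_image('scene'); a=im['pixels']; u=proj(im,np.array([.50,.1,.12])); x,y=map(int,u)
cv2.imwrite('pics/s13.png',cv2.resize(a[y-60:y+40,x-50:x+60],None,fx=6,fy=6,interpolation=2))
E
```

```text
16.1333 [0.5091 0.1343 0.1551] [0.74 0.23 0.78] 0.0006874641534182124
cup_floor 0.66 253 313 [0.5152 0.0015 0.084 ]
tray_centre 0.59 211 74 [0.4645 0.2258 0.096 ]
toggle_tip 0.73 262 189 [0.5083 0.1632 0.18  ]
```

View pics/s13.png

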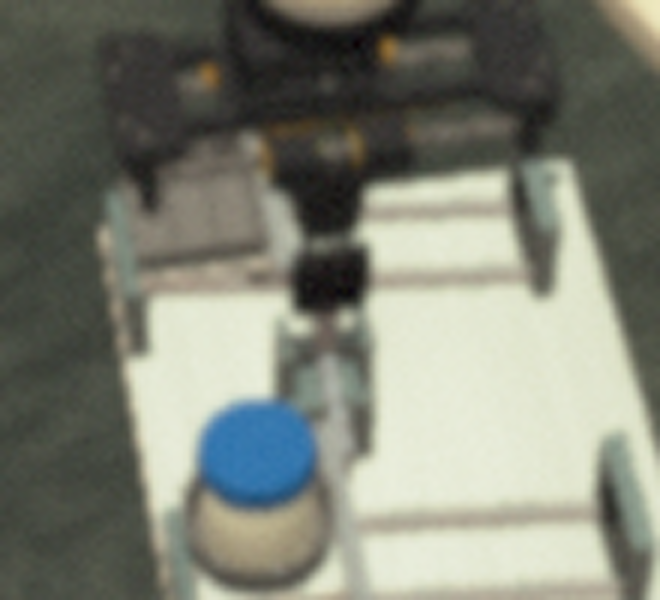

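View pics/w13b.png

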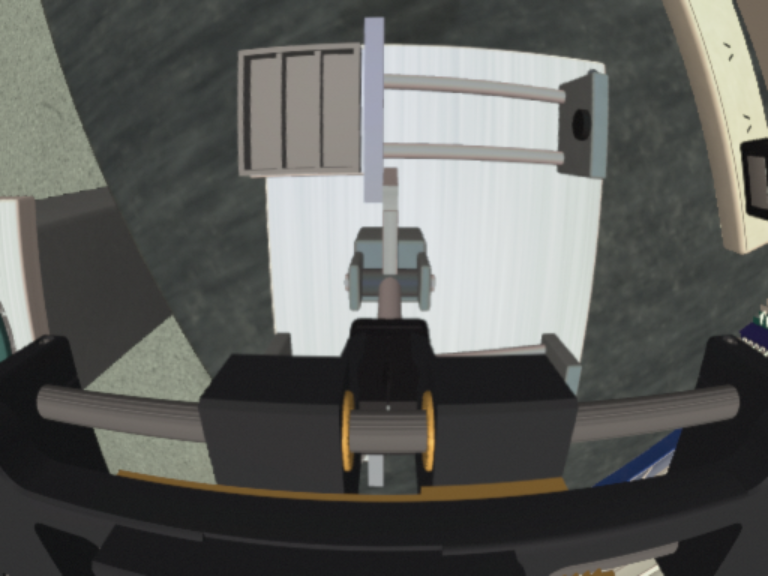

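Call:
drive_tool(
  targets=[
    [[0,-6,0],[0,0,0]],
    [[1,-12,0],[0,0,0]],
    [[1,-18,0],[0,0,0]],
    [[1,-18,0],[0,0,0]],
    [[1,-18,0],[0,0,0]],
    [[1,-18,0],[0,0,0]],
    [[1,-18,0],[0,0,0]],
    [[1,-18,0],[0,0,0]],
  ],
)

```text
clock: 17.1
ee_pos: [0.5101, 0.1168, 0.1554]
ee_rot: [0.704, -0.035, 0.708, 0.03]
force: [-0.1, -0.3, 3.4]
finger_gap: 0.0004
```

```bash
cat > sc.py <<'E'
from h import *
import sys
o=bot.get_obs(); print(o['clock'],o['ee_pos'].round(4),o['force'].round(2))
im=get_image('scene'); a=im['pixels']; u=proj(im,np.array([.50,.1,.12])); x,y=map(int,u)
cv2.imwrite(f'pics/{sys.argv[1]}.png',cv2.resize(a[y-60:y+40,x-50:x+70],None,fx=6,fy=6,interpolation=2))
E
python3 sc.py s14
```

```text
17.1 [0.5101 0.1168 0.1554] [-0.06 -0.33  3.43]
```

View pics/s14.png

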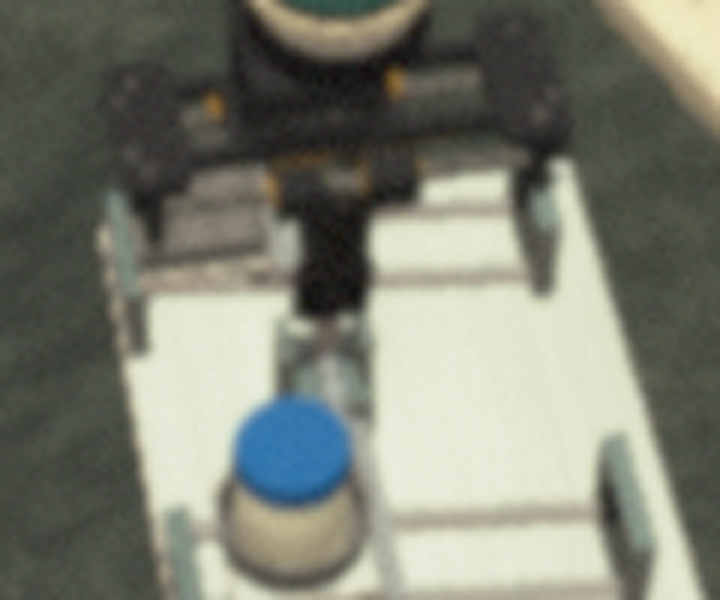

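Call:
drive_tool(
  targets=[
    [[0,0,0],[0,0,0]],
    [[0,0,0],[0,0,0]],
    [[0,0,0],[0,0,0]],
    [[0,0,0],[0,0,0]],
    [[0,0,0],[0,0,0]],
    [[0,0,0],[0,0,0]],
  ],
)

```text
clock: 17.65
ee_pos: [0.5101, 0.1169, 0.1554]
ee_rot: [0.704, -0.035, 0.708, 0.03]
force: [-0.9, -0.4, 3.1]
finger_gap: 0.0003
```

```bash
python3 sc.py s15; python3 see.py w15
```

```text
17.65 [0.5101 0.1169 0.1554] [-0.94 -0.4   3.07]
17.7 [0.5101 0.1168 0.1554] [-0.99 -0.98  3.14] 0.0003137340399303537
jar_centre 0.48 245 316 [ 0.509  -0.0641  0.036 ]
tray_centre 0.72 213 54 [0.465  0.2235 0.096 ]
tray_centre 0.59 262 193 [0.5127 0.1178 0.096 ]
tray_centre 0.34 212 230 [0.4732 0.0812 0.096 ]
toggle_tip 0.94 263 193 [0.5101 0.1438 0.18  ]
```

View pics/s15.png

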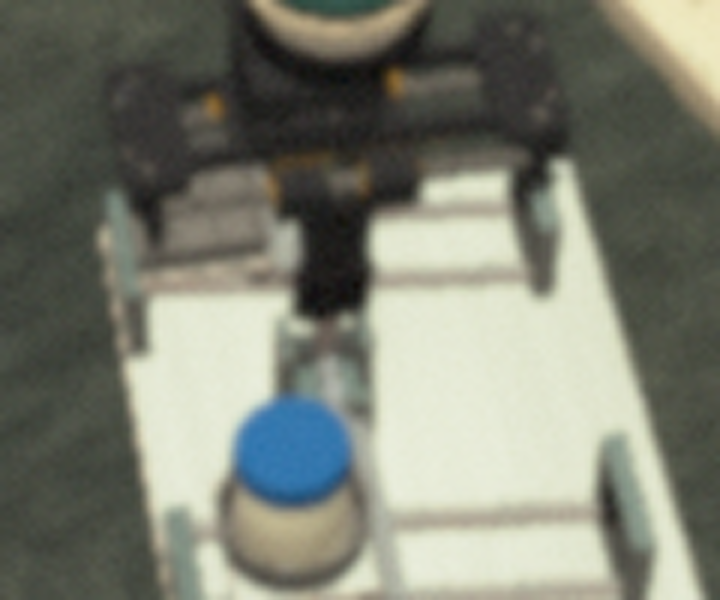

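View pics/w15b.png

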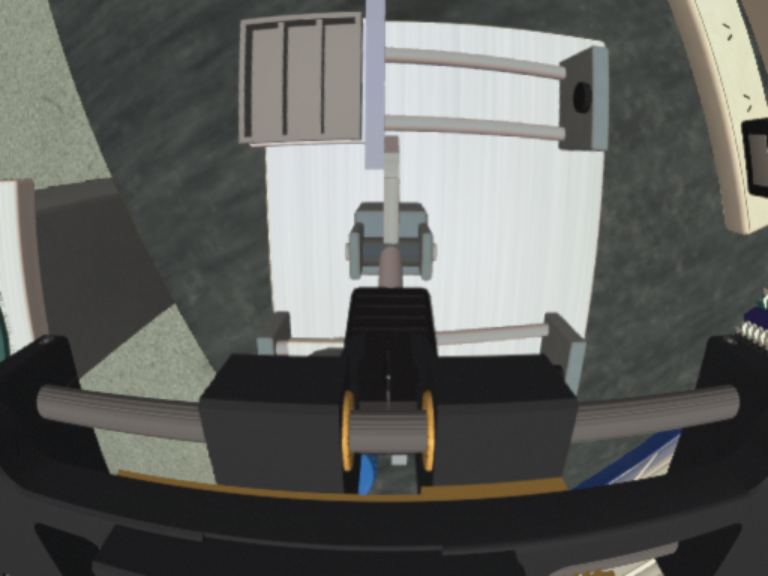

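```bash
python3 sc.py s16; python3 - <<'E'
from h import *
im=get_image('top'); a=im['pixels']; b=cv2.imread('pics/top0.png')
f=lambda k:cv2.resize(k[135:220,180:280],None,fx=4,fy=4,interpolation=2)
cv2.imwrite('pics/t16.png',np.hstack([f(b),f(a)]))
a=get_image('scene')['pixels']; b=cv2.imread('pics/s8raw.png'); f=lambda k:cv2.resize(k[150:260,225:335],None,fx=3.6,fy=3.6,interpolation=2)
cv2.imwrite('pics/s16b.png',np.hstack([f(cv2.imread('pics/scene0.png')),f(a)]))
E
```

```text
17.95 [0.5101 0.1168 0.1554] [-1.48 -0.58  3.11]
```

View pics/t16.png

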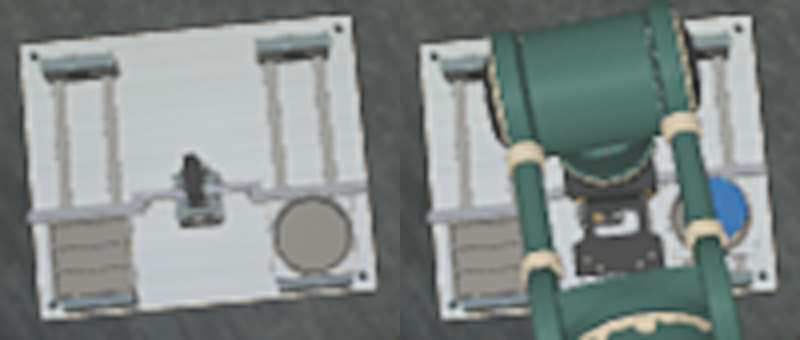

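View pics/s16b.png

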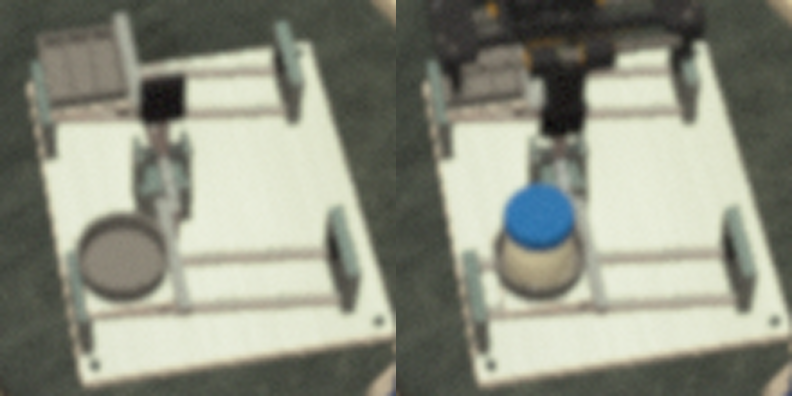

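Call:
drive_tool(
  targets=[
    [[0,-3,0],[0,0,0]],
    [[0,-6,0],[0,0,0]],
    [[0,-6,0],[0,0,0]],
    [[0,-6,0],[0,0,0]],
  ],
)

```text
clock: 18.43
ee_pos: [0.5102, 0.1108, 0.1553]
ee_rot: [0.704, -0.034, 0.708, 0.03]
force: [-0.7, 1.6, 2.8]
finger_gap: 0.0005
```

```bash
python3 sc.py s17
```

```text
18.4333 [0.5102 0.1108 0.1553] [-0.68  1.55  2.8 ]
```

View pics/s17.png

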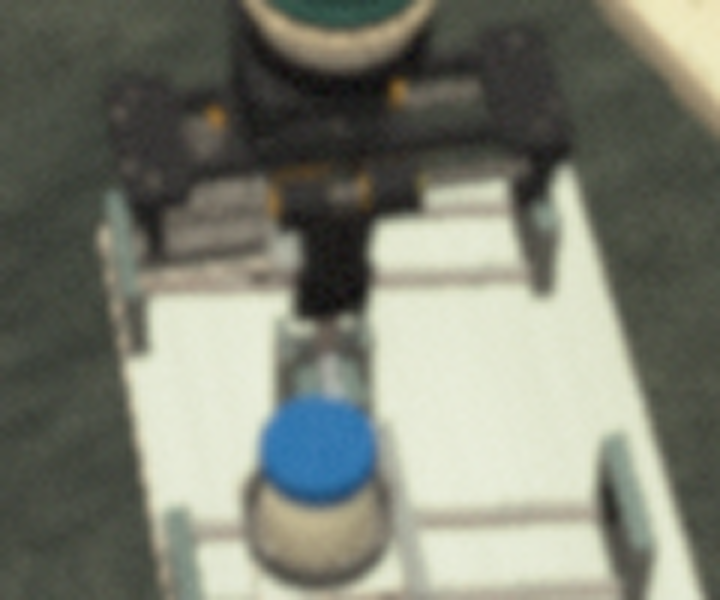

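```bash
python3 see.py w17
```

```text
18.4833 [0.5102 0.1108 0.1553] [-0.01  1.09  1.9 ] 0.00043170672095809625
jar_centre 0.93 255 315 [ 0.5218 -0.0669  0.036 ]
cup_floor 0.66 220 228 [0.4792 0.0719 0.084 ]
tray_centre 0.77 211 51 [0.4635 0.2205 0.096 ]
tray_centre 0.59 222 231 [0.482  0.0751 0.096 ]
toggle_tip 0.89 262 191 [0.5096 0.139  0.18  ]
```

View pics/w17b.png

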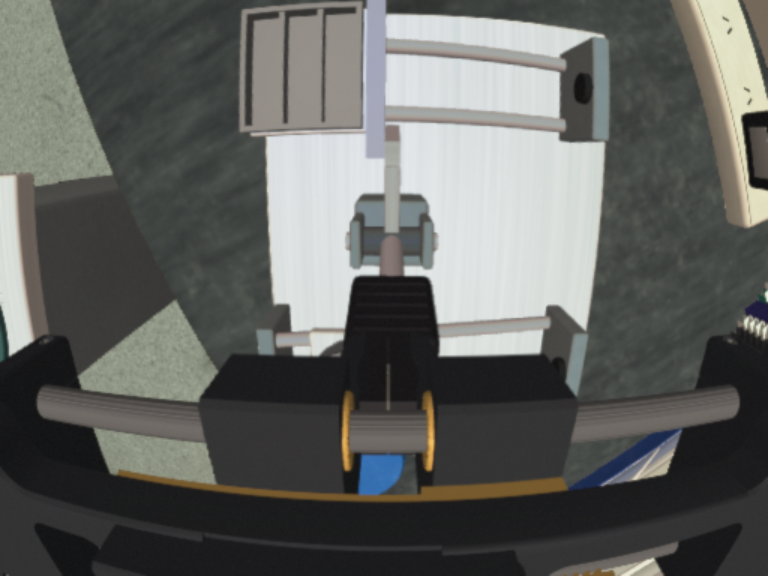

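Call:
drive_tool(
  targets=[
    [[0,0,0],[0,0,0]],
    [[0,0,0],[0,0,0]],
    [[0,0,0],[0,0,0]],
    [[0,0,0],[0,0,0]],
    [[0,0,0],[0,0,0]],
    [[0,0,0],[0,0,0]],
  ],
)

```text
clock: 19.23
ee_pos: [0.5102, 0.1109, 0.1554]
ee_rot: [0.704, -0.035, 0.708, 0.03]
force: [0.4, 1.7, 1.4]
finger_gap: 0.0003
```

```bash
python3 sc.py s18
```

```text
19.2333 [0.5102 0.1109 0.1554] [0.38 1.7  1.4 ]
```

View pics/s18.png

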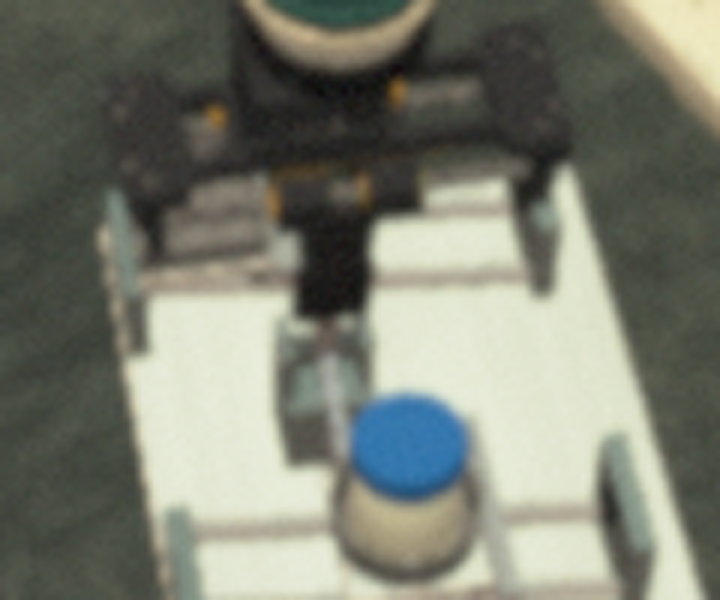

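Call:
drive_tool(
  targets=[
    [[0,0,0],[0,0,0]],
    [[0,0,0],[0,0,0]],
    [[0,0,0],[0,0,0]],
    [[0,0,0],[0,0,0]],
    [[0,0,0],[0,0,0]],
    [[0,0,0],[0,0,0]],
    [[0,0,0],[0,0,0]],
    [[0,0,0],[0,0,0]],
    [[0,0,0],[0,0,0]],
    [[0,0,0],[0,0,0]],
  ],
)

```text
clock: 20.12
ee_pos: [0.5102, 0.111, 0.1554]
ee_rot: [0.704, -0.035, 0.708, 0.03]
force: [-0.7, 1.5, 2.0]
finger_gap: 0.0007
```

Call:
drive_tool(
  targets=[
    [[0,0,0],[0,0,0]],
    [[0,0,0],[0,0,0]],
    [[0,0,0],[0,0,0]],
    [[0,0,0],[0,0,0]],
    [[0,0,0],[0,0,0]],
    [[0,0,0],[0,0,0]],
    [[0,0,0],[0,0,0]],
    [[0,0,0],[0,0,0]],
    [[0,0,0],[0,0,0]],
    [[0,0,0],[0,0,0]],
  ],
)

```text
clock: 20.95
ee_pos: [0.5102, 0.1109, 0.1554]
ee_rot: [0.704, -0.034, 0.708, 0.03]
force: [0.8, 2.1, 2.2]
finger_gap: 0.0002
```

```bash
python3 sc.py s19
```

```text
20.95 [0.5102 0.1109 0.1554] [0.79 2.14 2.22]
```

View pics/s19.png

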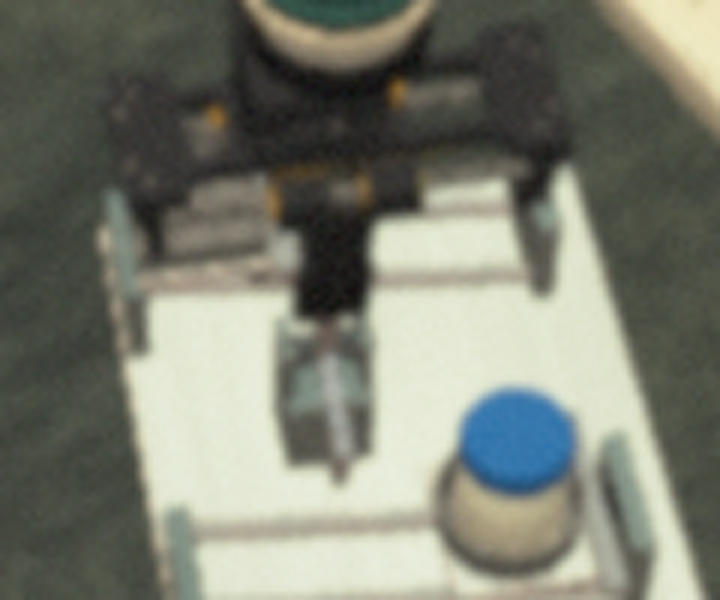

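Call:
drive_tool(
  targets=[
    [[0,0,0],[0,0,0]],
    [[0,0,0],[0,0,0]],
    [[0,0,0],[0,0,0]],
    [[0,0,0],[0,0,0]],
    [[0,0,0],[0,0,0]],
    [[0,0,0],[0,0,0]],
    [[0,0,0],[0,0,0]],
    [[0,0,0],[0,0,0]],
    [[0,0,0],[0,0,0]],
    [[0,0,0],[0,0,0]],
  ],
)

```text
clock: 21.83
ee_pos: [0.5102, 0.111, 0.1554]
ee_rot: [0.704, -0.035, 0.708, 0.03]
force: [-0.1, 0.7, 2.6]
finger_gap: 0.0003
```

Call:
drive_tool(
  targets=[
    [[0,0,0],[0,0,0]],
    [[0,0,0],[0,0,0]],
    [[0,0,0],[0,0,0]],
    [[0,0,0],[0,0,0]],
    [[0,0,0],[0,0,0]],
    [[0,0,0],[0,0,0]],
    [[0,0,0],[0,0,0]],
    [[0,0,0],[0,0,0]],
    [[0,0,0],[0,0,0]],
    [[0,0,0],[0,0,0]],
  ],
)

```text
clock: 22.67
ee_pos: [0.5102, 0.111, 0.1554]
ee_rot: [0.704, -0.034, 0.708, 0.03]
force: [0.5, 2.3, 1.7]
finger_gap: 0.0001
```

```bash
python3 sc.py s20; python3 - <<'E'
from rect import *
from lid import blob
im=get_image('scene'); print('tray',[(d['p'],atz(im,d['point'][0]*512,d['point'][1]*384,.096).round(3)) for d in look_for('scene','tray_centre')[:1]])
th=.0873; c=np.array([.5414,.1376])
# predicted lid centre at travel s
for s in (.10,.112,.12):
    dx=s*np.cos(np.radians(10)); x,y=c+np.array([np.cos(th)*(-.08+dx)+np.sin(th)*.095, np.sin(th)*(-.08+dx)-np.cos(th)*.095]); z=.156-s*np.sin(np.radians(10)); print(s,proj(im,np.array([x,y,z])).round(1))
x0,y0=cv2.minMaxLoc(np.zeros((2,2)))[0:2]
print(blob(im['pixels'],305,222))
s0=cv2.imread('pics/s8raw.png')
E
```

```text
22.6667 [0.5102 0.111  0.1554] [0.53 2.28 1.67]
tray [(0.62, array([0.472, 0.187, 0.096]))]
0.1 [294.6 206.5]
0.112 [298.9 206.3]
0.12 [301.8 206.2]
(array([301.75      , 208.32327586]), array([293, 201,  18,  16, 232], dtype=int32))
```

View pics/s20.png

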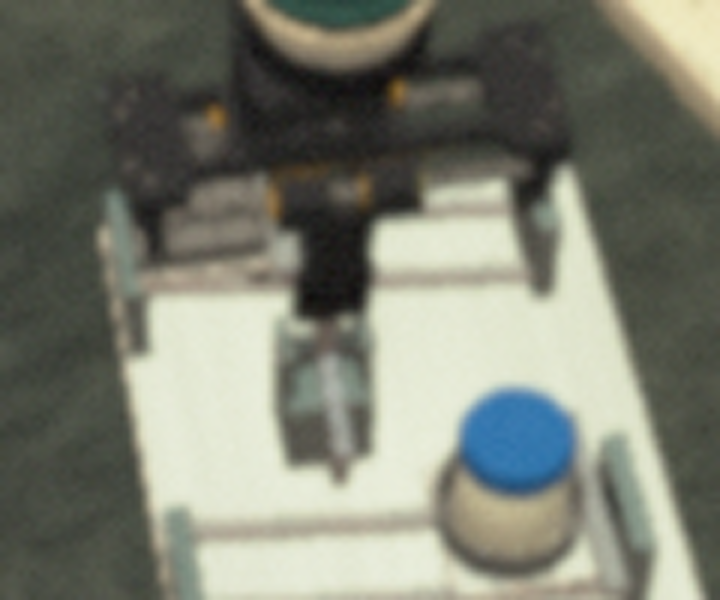

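Call:
drive_tool(
  targets=[
    [[0,6,0],[0,0,0]],
    [[0,12,0],[0,0,0]],
    [[-1,18,0],[0,0,0]],
    [[-1,24,0],[0,0,0]],
    [[-2,30,0],[0,0,0]],
    [[-3,38,0],[0,0,0]],
    [[-3,46,0],[0,0,0]],
    [[-4,54,0],[0,0,0]],
    [[-5,62,0],[0,0,0]],
    [[-5,66,0],[0,0,0]],
  ],
)

```text
clock: 23.65
ee_pos: [0.5046, 0.1779, 0.1547]
ee_rot: [0.704, -0.035, 0.709, 0.031]
force: [-0.2, -0.3, -0.2]
finger_gap: 0.0006
```

Call:
drive_tool(
  targets=[
    [[0,0,5],[0,0,0]],
    [[0,0,30],[0,0,0]],
    [[0,0,60],[0,0,0]],
    [[0,0,100],[0,0,0]],
    [[-20,10,130],[0,0,0]],
    [[-50,20,140],[0,0,0]],
    [[-80,30,140],[0,0,0]],
    [[-80,30,140],[0,0,0]],
    [[-80,30,140],[0,0,0]],
  ],
)

```text
clock: 24.4
ee_pos: [0.4239, 0.2082, 0.2953]
ee_rot: [0.705, -0.035, 0.708, 0.031]
force: [-0.2, -0.1, -0.3]
finger_gap: 0.0001
```

```bash
python3 sc.py s21; python3 see.py w21 "[(.511,.1325,.18),(.5875,.0465,.135)]"
```

```text
24.4 [0.4239 0.2082 0.2953] [-0.17 -0.1  -0.32]
24.45 [0.4246 0.2078 0.2948] [-0.19  0.38  0.54] 0.0001966557162810836
cup_floor 0.45 380 245 [0.6192 0.0951 0.084 ]
tray_centre 0.64 293 148 [0.4646 0.2277 0.096 ]
tray_centre 0.48 341 180 [0.5337 0.1934 0.096 ]
toggle_tip 0.58 323 222 [0.4956 0.1655 0.18  ]
```

View pics/s21.png

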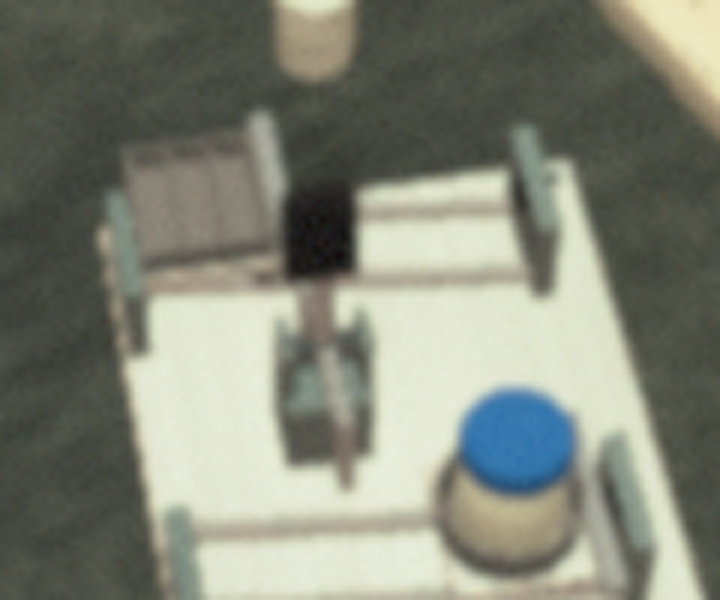

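View pics/w21b.png

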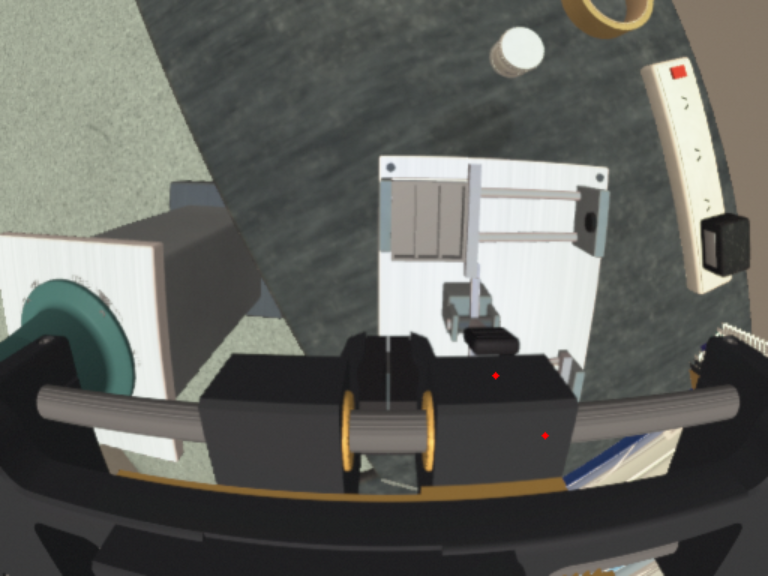

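```bash
python3 sc.py s22;python3 sc.py s23; python3 - <<'E'
from h import *
f=lambda k:cv2.resize(k[145:265,220:340],None,fx=3.3,fy=3.3,interpolation=2)
cv2.imwrite('pics/s23b.png',np.hstack([f(cv2.imread('pics/scene0.png')),f(get_image('scene')['pixels'])]))
E
```

```text
24.7 [0.4252 0.2074 0.294 ] [-0.14 -0.3   0.38]
24.75 [0.4251 0.2075 0.2941] [-0.56 -0.22  0.2 ]
```

View pics/s23b.png

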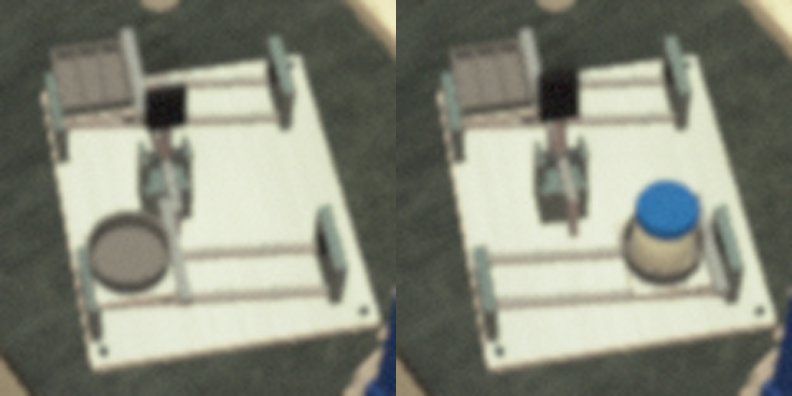

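Call:
drive_tool(
  targets=[
    [[0,0,0],[0,0,0]],
    [[0,0,0],[0,0,0]],
    [[0,0,0],[0,0,0]],
    [[0,0,0],[0,0,0]],
    [[0,0,0],[0,0,0]],
    [[0,0,0],[0,0,0]],
  ],
)

```text
clock: 25.35
ee_pos: [0.425, 0.2076, 0.2943]
ee_rot: [0.704, -0.035, 0.709, 0.03]
force: [0.7, -0.6, 0.5]
finger_gap: 0.0005
```

```bash
python3 sc.py s24; python3 - <<'E'
import cv2,numpy as np
f=lambda n,c:cv2.resize(cv2.imread(f'pics/{n}.png')[100:480,200:440],(260,411))
cv2.imwrite('pics/cmp.png',np.hstack([f(n,0) for n in ('s12','s21','s24')]))
E
```

```text
25.35 [0.425  0.2076 0.2943] [ 0.71 -0.58  0.46]
```

View pics/cmp.png

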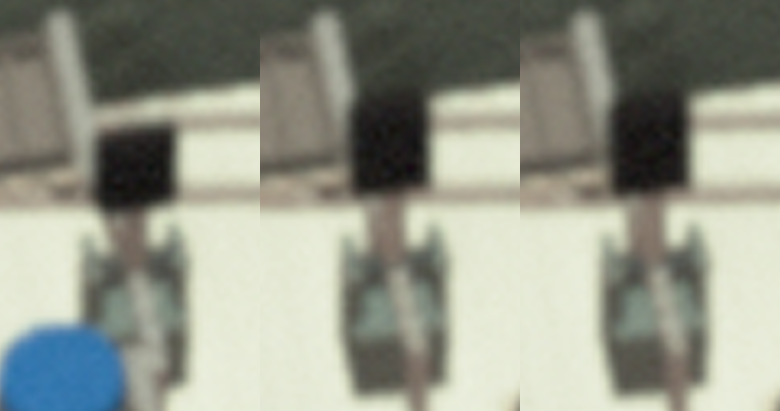

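```bash
python3 - <<'E'
from h import *
im=get_image('scene'); a=im['pixels']; th=.0873; c=np.array([.5414,.1376,0])
Rm=np.array([[np.cos(th),-np.sin(th),0],[np.sin(th),np.cos(th),0],[0,0,1]])
def paddle(t):
    P=[]
    for h in (45,95):
        for x in (-18,18):
            for y in (-6.5,6.5):
                Y=y*np.cos(t)-h*np.sin(t); Z=h*np.cos(t)+y*np.sin(t); P.append(proj(im,c+Rm@(np.array([-35+x,Y,85+Z])/1000)))
    return cv2.convexHull(np.array(P,np.float32))[:,0]
s=8; x0,y0,x1,y1=250,150,300,200
def dr(a,t):
    b=cv2.resize(a[y0:y1,x0:x1],None,fx=s,fy=s,interpolation=2)
    cv2.polylines(b,[((paddle(t)-[x0-.5,y0-.5])*s).astype(np.int32)],True,(0,0,255),1); return b
p0=cv2.imread('pics/scene0.png')
cv2.imwrite('pics/pd.png',np.hstack([dr(p0,0),dr(a,0)]))
def score(a):
    m=(a.max(2)<60).astype(np.uint8); r=[]
    for t in np.arange(-.5,.51,.02):
        k=np.zeros(m.shape,np.uint8); cv2.fillPoly(k,[paddle(t).round().astype(np.int32)],1); w=m[y0:y1,x0:x1]; k=k[y0:y1,x0:x1]; r.append((float((w&k).sum()/(w|k).sum()),round(t,2)))
    return sorted(r)[-4:]
print(score(p0),score(a))
E
```

```text
[(0.48333333333333334, np.float64(0.02)), (0.48484848484848486, np.float64(0.1)), (0.49361702127659574, np.float64(0.06)), (0.5110132158590308, np.float64(0.08))] [(0.6139705882352942, np.float64(-0.26)), (0.6156716417910447, np.float64(-0.24)), (0.6156716417910447, np.float64(-0.22)), (0.6203007518796992, np.float64(-0.28))]
```

View pics/pd.png

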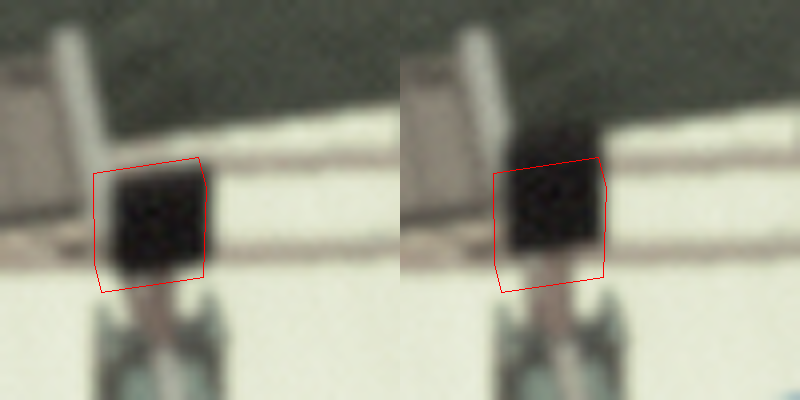

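Call:
drive_tool(
  targets=[
    [[0,-30,10],[0,0,0]],
    [[0,-60,10],[0,0,0]],
    [[0,-100,10],[0,0,0]],
    [[0,-130,10],[0,0,0]],
    [[0,-150,10],[0,0,0]],
    [[0,-160,10],[0,0,0]],
    [[0,-160,10],[0,0,0]],
  ],
)

```text
clock: 26.03
ee_pos: [0.425, 0.0462, 0.3044]
ee_rot: [0.704, -0.034, 0.709, 0.029]
force: [0.4, 0.4, -0.9]
finger_gap: 0.0002
```

```bash
python3 see.py w25 "[(.508,.1335,.18),(.5065,.134,.085)]"; python3 - <<'E'
import cv2
a=cv2.imread('pics/w25.png'); cv2.imwrite('pics/w25c.png',cv2.resize(a[0:230,220:450],None,fx=2.6,fy=2.6,interpolation=2))
E
```

```text
26.0333 [0.425  0.0462 0.3044] [ 0.39  0.45 -0.89] 0.0002056599835504869
jar_centre 0.93 248 314 [ 0.4314 -0.2594  0.036 ]
jar_centre 0.61 380 174 [0.6201 0.0306 0.036 ]
cup_floor 0.55 367 151 [0.5723 0.0695 0.084 ]
tray_centre 0.88 301 28 [0.4618 0.221  0.096 ]
toggle_tip 0.9 334 89 [0.491  0.1407 0.18  ]
```

View pics/w25b.png

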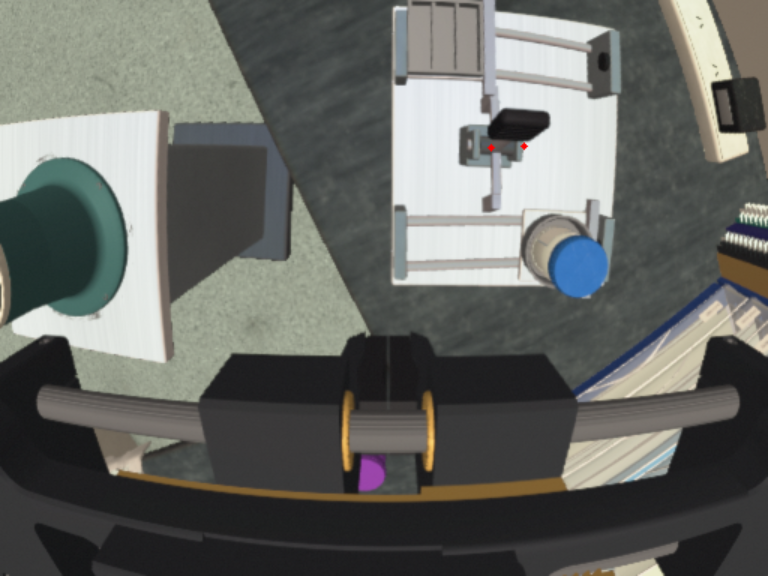

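View pics/w25c.png

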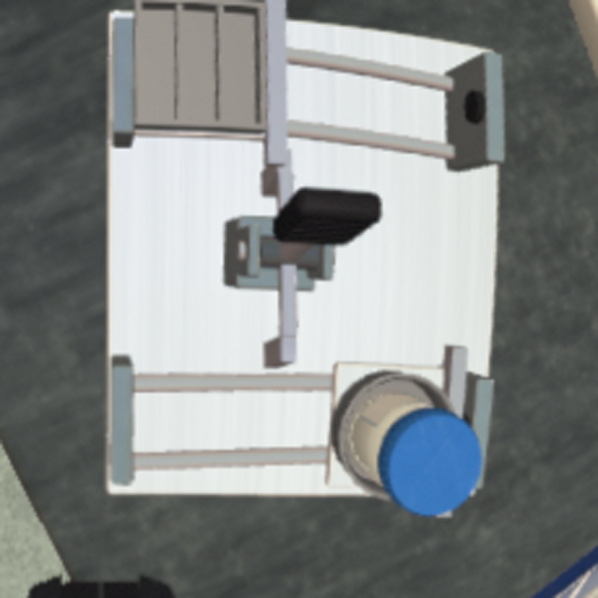

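```bash
python3 - <<'E'
from h import *
a=cv2.imread('pics/scene0.png'); b=get_image('scene')['pixels']; s12=None
g=lambda k:cv2.cvtColor(k,cv2.COLOR_BGR2GRAY).astype(np.float32)
for nm,(x0,x1,y0,y1) in {'tray':(232,264,152,184),'ref_stop':(296,318,158,186),'refplate':(270,335,215,255)}.items():
    print(nm,cv2.phaseCorrelate(g(a)[y0:y1,x0:x1].copy(),g(b)[y0:y1,x0:x1].copy(),cv2.createHanningWindow((x1-x0,y1-y0),cv2.CV_32F)))
f=lambda k:cv2.resize(k[148:190,228:300],None,fx=8,fy=6.5,interpolation=2)
cv2.imwrite('pics/tr.png',np.vstack([f(a),f(b)]))
im=get_image('top'); a=cv2.imread('pics/top0.png'); b=im['pixels']; f=lambda k:cv2.resize(k[135:225,175:285],None,fx=3.6,fy=3.6,interpolation=2)
cv2.imwrite('pics/tr2.png',np.hstack([f(a),f(b)]))
E
```

```text
tray ((0.9891227438519916, 0.17936181937221463), 0.4790608109906316)
ref_stop ((0.15048912773164602, 0.035671754103415054), 0.9358409424622853)
refplate ((1.1458824473108962, 0.48612136531011174), 0.34921715458234154)
```

View pics/tr.png

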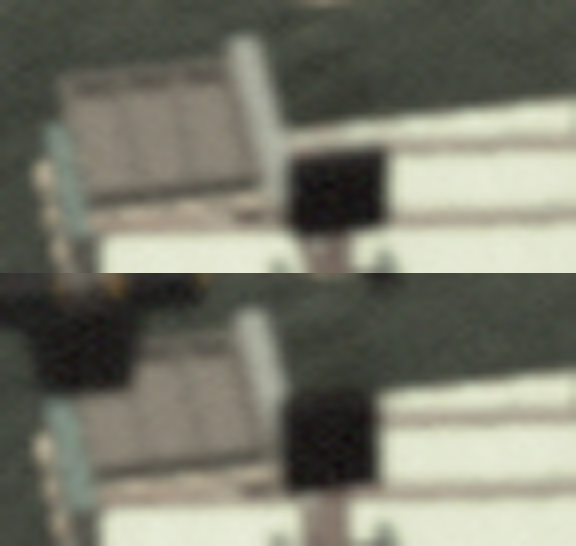

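View pics/tr2.png

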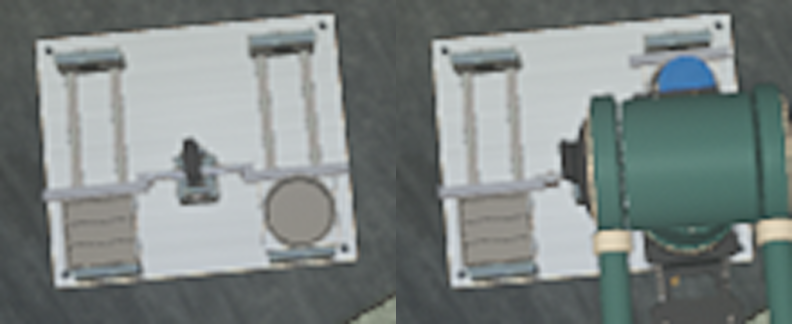

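Call:
drive_tool(
  targets=[
    [[20,35,0],[0,0,0]],
    [[40,70,0],[0,0,0]],
    [[62,105,0],[0,0,0]],
    [[85,140,0],[0,0,0]],
    [[110,170,0],[0,0,0]],
    [[122,187,-20],[0,0,0]],
    [[122,187,-60],[0,0,0]],
    [[122,187,-100],[0,0,0]],
    [[122,187,-100],[0,0,0]],
    [[122,187,-100],[0,0,0]],
  ],
)

```text
clock: 27.22
ee_pos: [0.5445, 0.2356, 0.2012]
ee_rot: [0.701, -0.036, 0.711, 0.03]
force: [0.3, -0.3, 0.6]
finger_gap: 0.0006
```

```bash
python3 see.py w26 "[(.498,.229,.085)]"; python3 sc.py s26
```

```text
27.2167 [0.5445 0.2356 0.2012] [ 0.33 -0.35  0.61] 0.0006240166048159662
jar_centre 0.87 269 319 [0.5795 0.0123 0.036 ]
cup_floor 0.56 256 319 [0.5574 0.053  0.084 ]
tray_centre 0.74 181 175 [0.4673 0.232  0.096 ]
toggle_tip 0.8 223 219 [0.5206 0.2269 0.18  ]
27.4667 [0.549  0.2363 0.208 ] [ 0.43 -0.53 -1.12]
```

View pics/w26b.png

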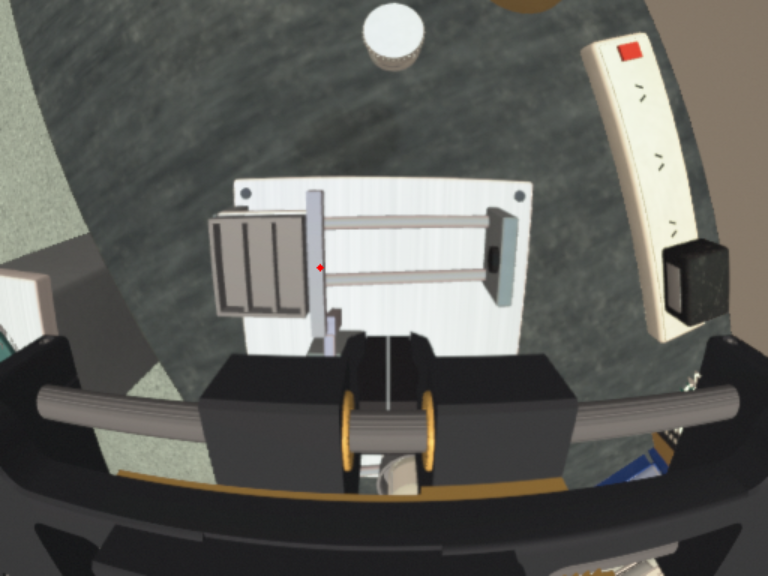

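View pics/s26.png

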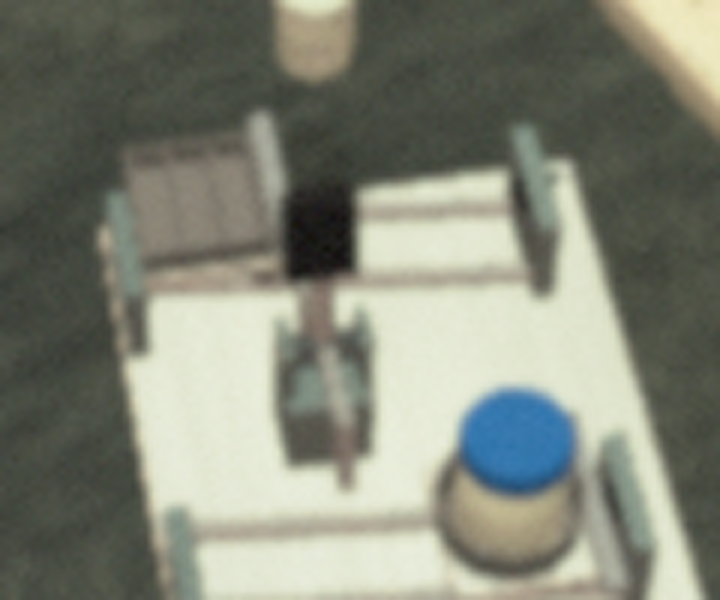

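Call:
drive_tool(
  targets=[
    [[-2,-4,-30],[0,0,0]],
    [[-2,-4,-60],[0,0,0]],
    [[-2,-4,-90],[0,0,0]],
    [[-2,-4,-115],[0,0,0]],
    [[-2,-4,-125],[0,0,0]],
    [[-2,-4,-125],[0,0,0]],
    [[-2,-4,-125],[0,0,0]],
  ],
)

```text
clock: 28.1
ee_pos: [0.5475, 0.2323, 0.0838]
ee_rot: [0.706, -0.034, 0.707, 0.031]
force: [-0.9, 0.0, 0.5]
finger_gap: 0.0006
```

```bash
python3 see.py w27 "[(.500,.229,.085)]"
```

```text
28.1 [0.5475 0.2323 0.0838] [-0.95  0.03  0.47] 0.0006066471701566521
tray_centre 0.66 126 204 [0.4667 0.2403 0.096 ]
```

View pics/w27b.png

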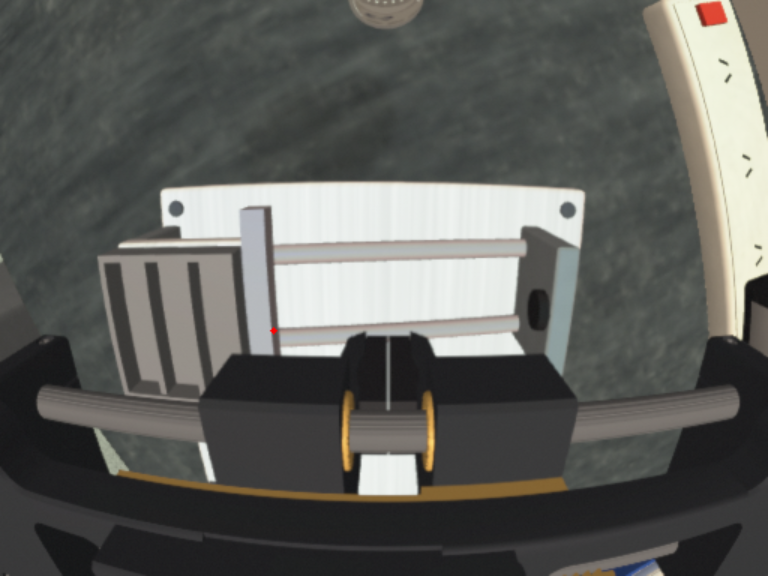

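Call:
drive_tool(
  targets=[
    [[0,-1,-4],[0,0,0]],
    [[0,-1,-9],[0,0,0]],
    [[-5,-1,-9],[0,0,0]],
    [[-10,-1,-9],[0,0,0]],
    [[-16,-1,-9],[0,0,0]],
    [[-22,-2,-9],[0,0,0]],
    [[-25,-2,-9],[0,0,0]],
    [[-25,-2,-9],[0,0,0]],
  ],
)

```text
clock: 29.02
ee_pos: [0.5221, 0.2306, 0.0757]
ee_rot: [0.707, -0.034, 0.706, 0.032]
force: [1.2, 0.4, 0.5]
finger_gap: 0.0004
```

Call:
drive_tool(
  targets=[
    [[-2,0,0],[0,0,0]],
    [[-4,0,0],[0,0,0]],
    [[-4,0,0],[0,0,0]],
  ],
)

```text
clock: 29.27
ee_pos: [0.5178, 0.2307, 0.0758]
ee_rot: [0.706, -0.034, 0.706, 0.032]
force: [0.6, 0.2, 0.2]
finger_gap: 0.0004
```

Call:
drive_tool(
  targets=[
    [[-2,0,0],[0,0,0]],
    [[-4,0,0],[0,0,0]],
    [[-4,0,0],[0,0,0]],
  ],
)

```text
clock: 29.52
ee_pos: [0.5134, 0.2306, 0.0756]
ee_rot: [0.706, -0.034, 0.706, 0.032]
force: [0.1, -0.3, -0.1]
finger_gap: 0.0001
```

```bash
python3 see.py w28; python3 sc.py s28
```

```text
29.5167 [0.5134 0.2306 0.0756] [ 0.12 -0.28 -0.12] 9.481157254827489e-05
tray_centre 0.85 171 202 [0.4644 0.2461 0.096 ]
toggle_tip 0.65 245 316 [0.5082 0.2454 0.18  ]
29.7667 [0.5139 0.2307 0.0757] [-0.18 -0.11  0.71]
```

View pics/w28b.png

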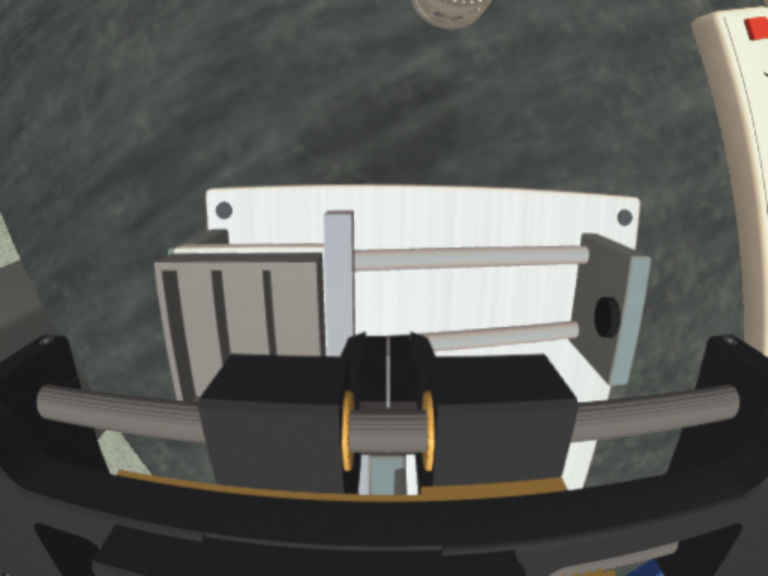

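View pics/s28.png

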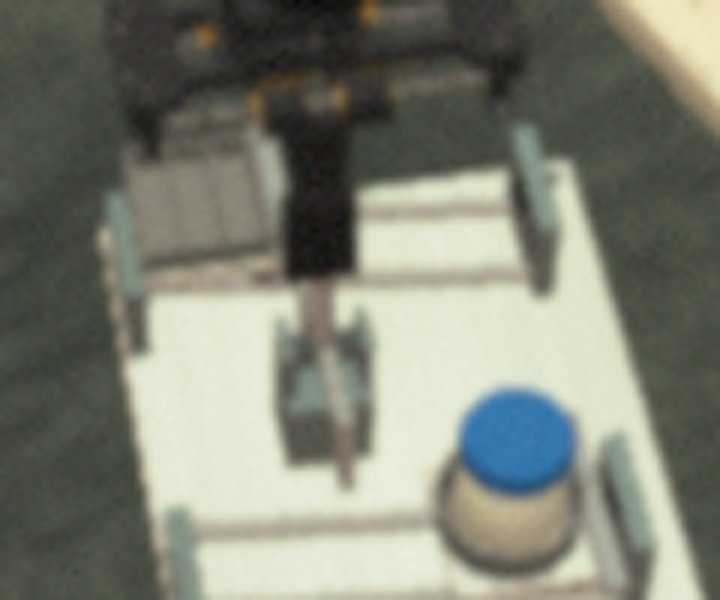

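Call:
drive_tool(
  targets=[
    [[-2,0,0],[0,0,0]],
    [[-3,0,0],[0,0,0]],
    [[-3,0,0],[0,0,0]],
  ],
)

```text
clock: 30.07
ee_pos: [0.5106, 0.2306, 0.0757]
ee_rot: [0.706, -0.034, 0.706, 0.032]
force: [0.5, 0.5, 0.1]
finger_gap: 0.0005
```

Call:
drive_tool(
  targets=[
    [[-2,0,0],[0,0,0]],
    [[-3,0,0],[0,0,0]],
    [[-3,0,0],[0,0,0]],
  ],
)

```text
clock: 30.32
ee_pos: [0.5073, 0.2306, 0.0756]
ee_rot: [0.706, -0.034, 0.706, 0.032]
force: [-0.8, 0.4, 0.5]
finger_gap: 0.0004
```

```bash
python3 sc.py s29; python3 see.py w29|head -1
```

```text
30.3167 [0.5073 0.2306 0.0756] [-0.81  0.41  0.55]
30.3667 [0.5074 0.2306 0.0756] [-0.41  0.51 -0.33] 0.0005894093810315563
```

View pics/s29.png

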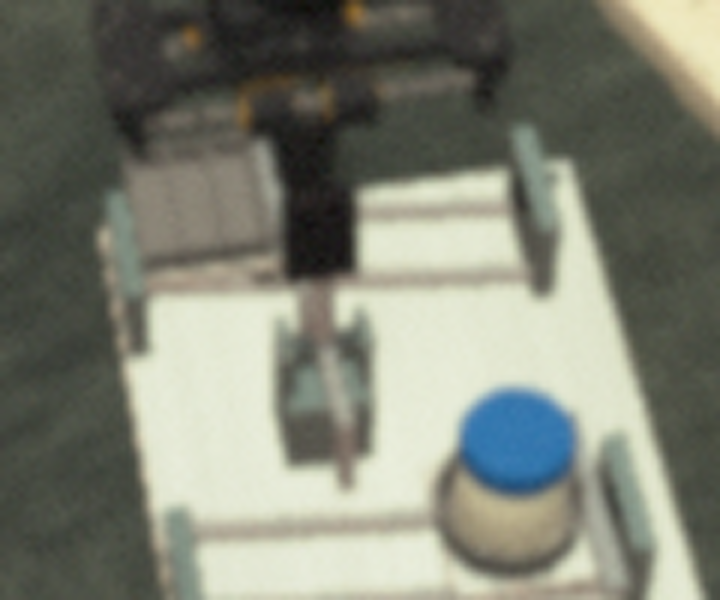

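View pics/w29b.png

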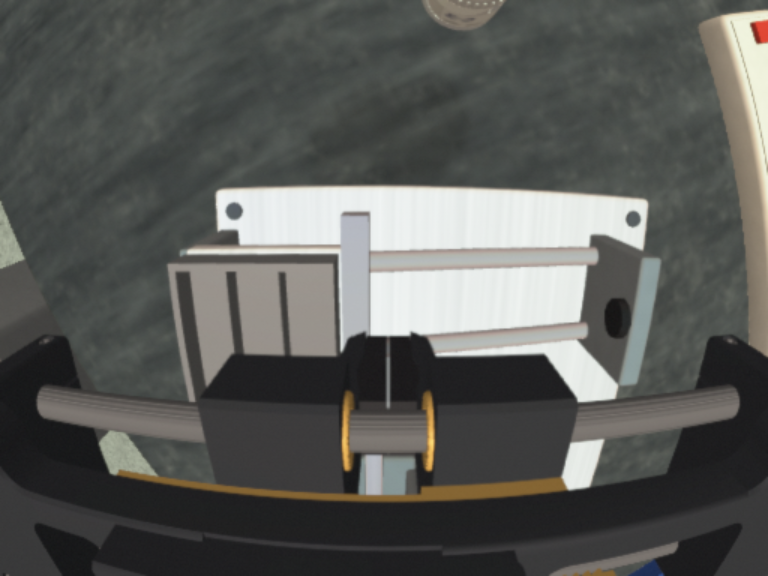

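Call:
drive_tool(
  targets=[
    [[-2,0,0],[0,0,0]],
    [[-3,0,0],[0,0,0]],
    [[-3,0,0],[0,0,0]],
  ],
)

```text
clock: 30.87
ee_pos: [0.5044, 0.2305, 0.0756]
ee_rot: [0.706, -0.034, 0.706, 0.032]
force: [-0.9, -0.1, 0.9]
finger_gap: 0.0005
```

Call:
drive_tool(
  targets=[
    [[-2,0,0],[0,0,0]],
    [[-3,0,0],[0,0,0]],
    [[-3,0,0],[0,0,0]],
  ],
)

```text
clock: 31.12
ee_pos: [0.501, 0.2305, 0.0755]
ee_rot: [0.706, -0.034, 0.706, 0.032]
force: [0.0, -0.5, 0.2]
finger_gap: 0.0003
```

```bash
python3 sc.py s30; python3 see.py w30|head -1
```

```text
31.1167 [0.501  0.2305 0.0755] [ 0.01 -0.52  0.22]
31.1667 [0.5012 0.2306 0.0756] [-0.36  0.41  0.07] 0.0009179636708042189
```

View pics/s30.png

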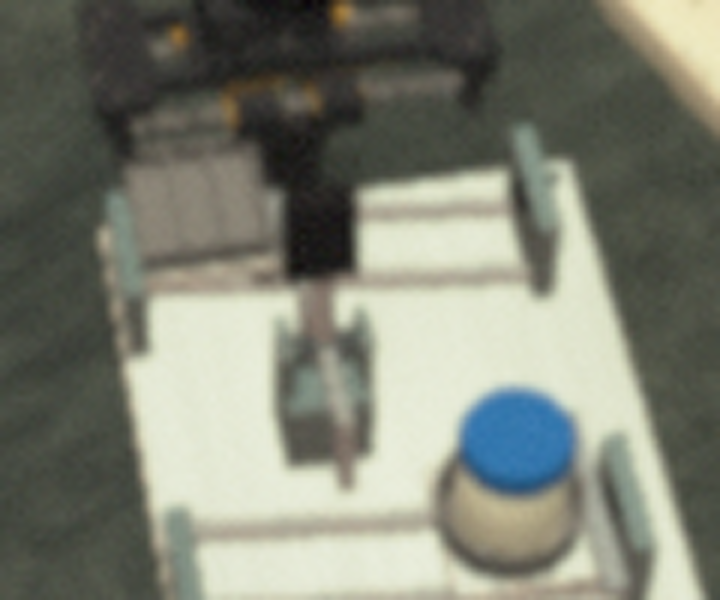

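View pics/w30b.png

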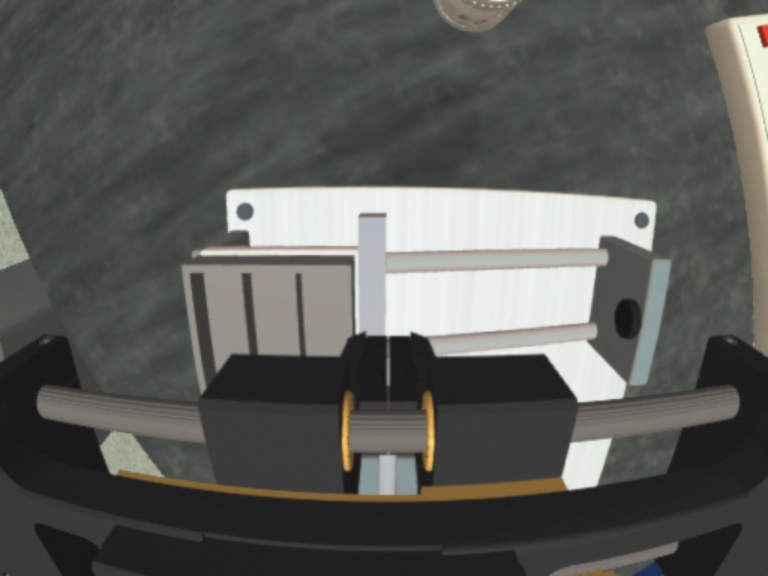

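Call:
drive_tool(
  targets=[
    [[12,1,0],[0,0,0]],
    [[26,1,0],[0,0,0]],
    [[26,1,-6],[0,0,0]],
    [[26,1,-16],[0,0,0]],
    [[26,1,-16],[0,0,0]],
    [[20,1,-16],[0,0,0]],
    [[16,1,-16],[0,0,0]],
    [[16,1,-16],[0,0,0]],
  ],
)

```text
clock: 32.08
ee_pos: [0.5157, 0.2314, 0.0592]
ee_rot: [0.706, -0.035, 0.707, 0.032]
force: [0.3, 0.3, -0.4]
finger_gap: 0.0007
```

Call:
drive_tool(
  targets=[
    [[-2,0,0],[0,0,0]],
    [[-4,0,0],[0,0,0]],
    [[-4,0,0],[0,0,0]],
  ],
)

```text
clock: 32.33
ee_pos: [0.5115, 0.2315, 0.0597]
ee_rot: [0.706, -0.035, 0.707, 0.032]
force: [0.5, 0.6, -0.2]
finger_gap: 0.0002
```

Call:
drive_tool(
  targets=[
    [[-2,0,0],[0,0,0]],
    [[-3,0,0],[0,0,0]],
    [[-3,0,0],[0,0,0]],
  ],
)

```text
clock: 32.58
ee_pos: [0.5103, 0.2317, 0.0603]
ee_rot: [0.707, -0.034, 0.705, 0.032]
force: [5.4, 0.0, -3.1]
finger_gap: 0.0004
```

Call:
drive_tool(
  targets=[
    [[-2,0,0],[0,0,0]],
    [[-4,0,0],[0,0,0]],
    [[-4,0,0],[0,0,0]],
  ],
)

```text
clock: 32.83
ee_pos: [0.5103, 0.2319, 0.0611]
ee_rot: [0.71, -0.034, 0.702, 0.033]
force: [10.6, -1.2, -6.2]
finger_gap: 0.0003
```

```bash
python3 sc.py s31
```

```text
32.8333 [0.5103 0.2319 0.0611] [10.56 -1.21 -6.23]
```

View pics/s31.png

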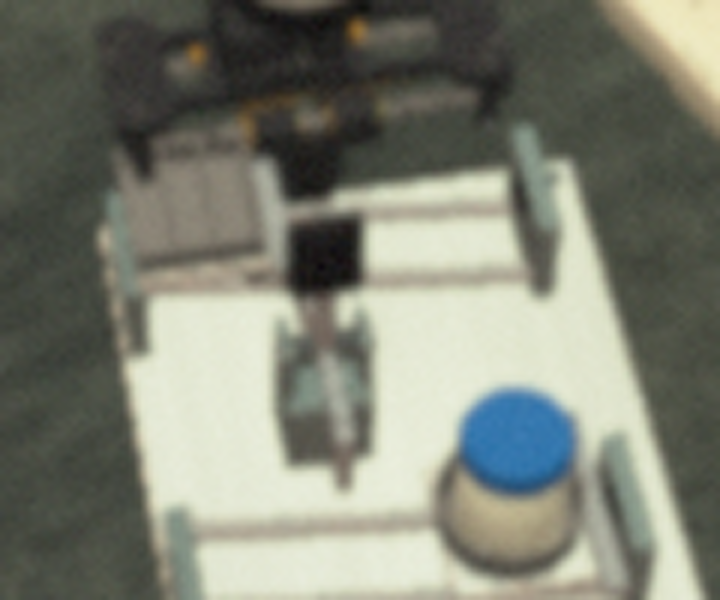

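Call:
drive_tool(
  targets=[
    [[1,0,0],[0,0,0]],
    [[1,0,0],[0,0,0]],
    [[1,0,0],[0,0,0]],
    [[1,0,0],[0,0,0]],
    [[4,0,0],[0,0,0]],
    [[8,0,0],[0,0,0]],
    [[14,0,0],[0,0,0]],
    [[22,0,0],[0,0,0]],
    [[28,0,0],[0,0,0]],
    [[28,0,0],[0,0,0]],
  ],
)

```text
clock: 33.72
ee_pos: [0.5401, 0.2321, 0.0613]
ee_rot: [0.711, -0.034, 0.702, 0.033]
force: [0.1, -0.8, 0.1]
finger_gap: 0.0006
```

Call:
drive_tool(
  targets=[
    [[0,0,20],[0,0,0]],
    [[0,0,50],[0,0,0]],
    [[0,0,85],[0,0,0]],
    [[0,0,125],[0,0,0]],
    [[0,0,165],[0,0,0]],
    [[0,0,200],[0,0,0]],
    [[-20,0,220],[0,0,0]],
    [[-50,0,220],[0,0,0]],
    [[-80,0,220],[0,0,0]],
    [[-80,0,220],[0,0,0]],
  ],
)

```text
clock: 34.55
ee_pos: [0.4562, 0.232, 0.2819]
ee_rot: [0.71, -0.034, 0.702, 0.033]
force: [-0.6, -0.5, -0.3]
finger_gap: 0.0005
```

```bash
python3 sc.py s33; python3 see.py w33; python3 - <<'E'
from h import *
a=cv2.imread('pics/scene0.png'); b=get_image('scene')['pixels']
f=lambda k:cv2.resize(k[125:260,220:340],None,fx=3.3,fy=3.3,interpolation=2)
cv2.imwrite('pics/fin.png',np.hstack([f(a),f(b)]))
E
```

```text
34.55 [0.4562 0.232  0.2819] [-0.63 -0.49 -0.32]
34.6 [0.4583 0.2321 0.2817] [ 0.02  0.15 -0.11] 0.00021357366595281811
tray_centre 0.75 259 166 [0.4623 0.2281 0.096 ]
toggle_tip 0.6 290 218 [0.4941 0.1965 0.18  ]
```

View pics/fin.png

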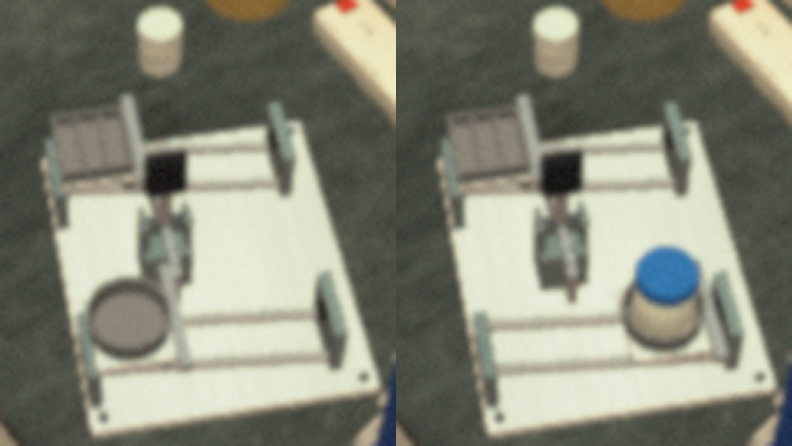

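View pics/w33b.png

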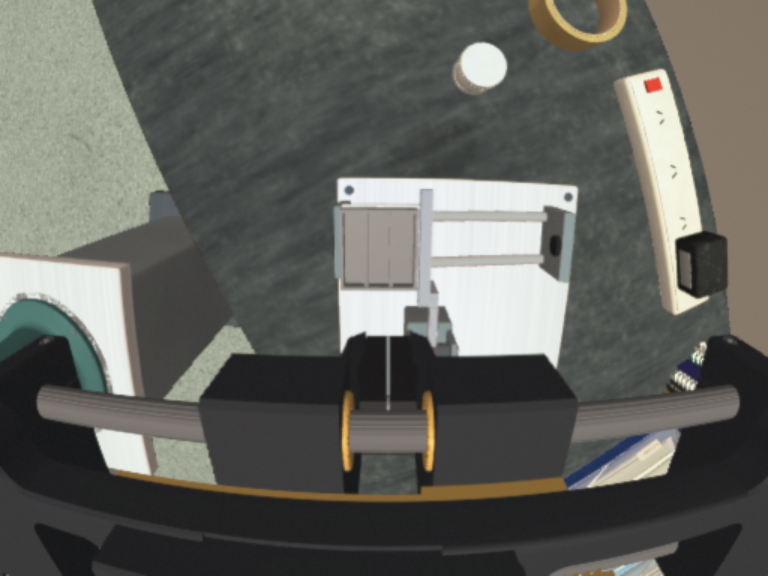

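```bash
python3 - <<'E'
from h import *
a=cv2.imread('pics/scene0.png'); b=get_image('scene')['pixels']
g=lambda k:cv2.cvtColor(k,cv2.COLOR_BGR2GRAY).astype(np.float32)
for nm,(x0,x1,y0,y1) in {'tray':(228,264,148,188),'paddle':(258,284,160,194),'smalljar':(254,282,120,156)}.items():
    print(nm,cv2.phaseCorrelate(g(a)[y0:y1,x0:x1].copy(),g(b)[y0:y1,x0:x1].copy(),cv2.createHanningWindow((x1-x0,y1-y0),cv2.CV_32F)))
from lid import blob; print(blob(b,302,208))
E
```

```text
tray ((0.05632497946156434, -0.05246581259121186), 0.9113513237900204)
paddle ((0.5389023183905106, 0.07036533018485969), 1.0333323655305084)
smalljar ((-0.018101696352774255, 0.13132859120517182), 0.9289495212060433)
(array([301.7860262 , 208.28820961]), array([293, 201,  18,  16, 229], dtype=int32))
```

All back in place: the tray and small jar are unmoved, the paddle is upright, and the jar carriage sits at its end stop. Handing in.

```bash
python3 -c "
from bench import bot
print(bot.finish_job())"
```

```text
the job is handed in; nothing more can be done
None
```

I put the larger (blue-lidded) jar upright in the cup and released it. I then pushed the toggle towards that lane and held it over until the carriage had stopped at its far end. The job was handed in at about 35 s of the 56 s allowed.

**What went wrong on the way:** when I let the toggle go, it did not stop upright. It stayed leaning about 0.2 rad towards the tray lane, with the tray carriage about 3 mm (1 px) further down its rail than at the start, jamming that side's gate. I pushed the tray carriage back uphill with the closed fingers, at about 11 N wrist force. The toggle then sprang upright.

**Last checks:** these compare the last scene picture with the first.
- **Tray carriage:** shifted by less than 0.1 px.
- **Toggle paddle:** no shift along its swing, and 0.5 px across it. The swing angle itself was not measured directly.
- **Smaller jar:** shifted by about 0.1 px, so it has not moved.
- **Larger jar:** its lid is at column 301.8, where 301.8 was predicted for 0.12 m of travel. The row was about 2 px off the prediction (208.3 against 206.2). It stands upright in the cup.
- **Robot:** the hand is clear of everything, with no force on the tool.

Hand-in reported no verdict, and I could only estimate the joint values from the pictures.

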